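# Sort tape, screwdrivers and stapler back into their homes on the packing bench

## Task

Put the packing bench back in order for the next shift: lay each screwdriver in the lane of the rack made for its length, set the stapler flat in its tray, and stack both tape rolls neatly in the round dish, the wider brown roll at the bottom over the hub and the smaller pale one, which is used for every parcel, squarely on top. Let go of everything, and leave the drink can and the red gift box standing where they are.

Things in the scene. Friction and masses are not known exactly. Their poses are not given: they have to be found in the camera images.
- brown_roll: roll of brown packing tape lying flat: outside diameter 100, height 48, open core about 52 across (wall 22 to 24 thick, to be pinched from above with one finger in the core), 0.14 kg. Origin: centre of its underside; z is the roll's axis, up
- clear_roll: smaller, pale cream roll of packing tape lying flat: outside diameter 92, height 48, open core about 52 across (wall about 20 thick, to be pinched from above with one finger in the core), 0.14 kg. Origin: centre of its underside; z is the roll's axis, up
- long_driver: the longer precision screwdriver (red handle, bare shaft), lying flat: 158 long, 12 wide, 13 high; treat it as a bar of that width and height over its whole length, so it can be pinched across its width at mid-length. Origin: middle of its length, on its underside; its length runs along y, z is up
- short_driver: the shorter precision screwdriver (blue handle, bare shaft), lying flat: 132 long, 12 wide, 13 high; treat it as a bar like the long one. Origin: middle of its length, on its underside; its length runs along y, z is up
- stapler: closed desk stapler standing on its base: 136 long, 50 high; base 34 wide, upper arm 24 wide from 26 above the underside up to the top, to be pinched there across its width. Its arm does not move. Origin: middle of its underside; its length runs along y, z is up
- driver_rack: grey rack fixed to the table, 132 (x) by 196 (y), rim 17 high, with two lanes along its y lined with black rubber, 26 wide, floors 4 above the table: the longer at x = -32 is 174 long inside, the shorter at x = +32 is 148 long. The middle 90 of the length has no ribs, so fingers can go down beside a tool. A tool may point either way. Origin: centre of its underside; z up
- stapler_tray: grey oblong tray fixed to the table, inside 52 (x) by 154 (y), floor 4 above the table, walls 4 thick and 22 high, dipping to 10 high over the middle 70 of both long sides. The stapler may point either way. Origin: centre of its underside; z up
- tape_dish: grey round dish fixed to the table, outside diameter 128, inside 120 at the rim, rim 18 high, floor 5 above the table; a low hub in the middle, 40 across at its foot and 33 at its top, rises to 15 above the table and enters the core of the bottom roll. Origin: centre of its underside; z up
- gift_box: red gift box, a bystander: 99 by 138, 60 high. Origin: near the middle of its underside; z up
- drink_can: opened, empty drink can standing upright, a bystander: 66 across, 114 high. Origin: centre of its underside; z up
Mind the look-alikes: they are no part of the job. What is shaped like the clear_roll but blue or pink is not meant.

How it is judged:
By the outcome, as a careful person would: the job done as asked, in the order asked, and still so for the second after the job is handed in, with the robot touching nothing.
It also fails if it takes over 122 s, if anything falls off the work surface, if the arm or the gripper's body presses on something with over 40 N, if the wrist force passes 120 N, or if a joint passes its speed limit or range.

## Robot

A 6-joint arm with a two-finger parallel gripper is mounted at the origin on a cart in front of the work surface, level with it; the furniture and walls round the work are solid. World frame = base frame: x ahead of the robot, y to its left, z up, the work surface at z = 0. Lengths are in m, angles in rad, forces in N, time in s.
With the tool pointing down it reaches from about 0.35 to 0.975 m from the base axis. Payload 4.9 kg.
Tool frame: the origin (TCP) lies on the centre line of the jaws, within the pads' length; the fingertips stand ctrl.tcp_to_tips ahead of it and the grasp point (between the pads) lies 3 mm ahead of it (ctrl.tcp_to_tips is the distance from the TCP to the fingertips, in m); z points along the fingers, y is the direction in which the jaws open and shut (so a half turn about z gives the same grasp; the last joint's range is limited). The gripper opens to 85 mm and grips with 20 to 120 N. Pads are 22 mm wide; open, the fingers measure 114 mm over their backs; the gripper's body (76 mm by 85 mm) begins 54 mm behind the grasp point. The pads swing forward as they close: fully open they stand 13 mm farther back than shut.
Start: joints at [-1.387, 0.053, 1.613, -0, 1.476, -0.119], TCP at [0.186, -0.597, 0.253] pointing down, gripper open.
Joint ranges: [-3.01, 3.01], [-1.01, 2.22], [0.06, 2.58], [-1.02, 4.17], [0.09, 2.62], [-3.14, 3.14]. Speed limits (rad/s): [2.57, 2.57, 3.14, 3.14, 3.14, 3.14].

## Interface

Orientations are given as a rotation vector (axis times angle).
In Python, from station import ctrl, vision gives the robot as it stands.
- The arm moves only by the tool jog_arm, never from a script. Its argument "deltas" is a list of rows, each a list of 7 numbers: the turn, a rotation vector about the tool's x, y, z in rad, then the shift along the tool's x, y, z in cm, then the opening, from 0 (shut) to 1 (fully open). A call has 1 to 12 rows; each row shifts and turns the commanded pose from where the row before left it, along the tool's axes as they then stand; what a row does not reach is not made up. A row lasts 1/12 s, in which the tool goes at most 41.7 mm and 7.16 degrees, less where a joint would pass 70% of its speed; a pose out of reach is approached as far as the arm can. A call with a gripper value outside its range is refused whole. The fingers move at their own pace and stop on an object; "grip_force" is the grip in N (left out, the last holds). Time passes only in rows, so rows that do not move let the fingers close. It gives the time, the measured TCP pose, the force and the opening at its end, in the units of the state.
- ctrl.get_obs(): the state, without advancing time (a new reading comes with each control period).
- vision.get_image(name): name is "scene" or "top" or "wrist"; returns (picture, depth): 384x512x3 uint8, red, green, blue; 384x512 float32, m along the optical axis (not along the pixel's ray), 0 where there is no reading.
- vision.calibration(name): a dict with "fx", "fy", "cx", "cy" (pixels), "rvec" (rotation vector, rad) and "tvec" (3), from world to camera coordinates, as OpenCV has them; the wrist camera has in their place "hand_eye" (4x4, takes a point from camera to tool coordinates, whose origin is the TCP and whose axes are the flange's). Camera axes: x right, y down, z forward; pixel columns grow to the right and rows downward; lengths in m; the calibration is good to about 2 mm. A picture is of the moment at which its call begins: read the wrist's pose just before it. calibration takes no time and is no camera call.
- ctrl.finish_job(): hands the job in, once; it reports no verdict.
The state is a dict: "t": time; "q": joint angles; "dq": joint speeds; "effort": joint torques, N m; "tool_pos": TCP position; "tool_rot": TCP orientation; "contact_force": force on the tool from outside, world axes, zero at the start; "wrist_torque": the same for the moment, N m; "opening": finger opening in m.
Only numpy, scipy, OpenCV 4.12 (cv2) and the standard library are available. Lean on these libraries where they do the work, as an engineer would, in place of code of your own. Each camera call takes 0.05 s, during which the arm holds its last target. There are 200 camera calls.

## Working session

There is one attempt and no reset: what is moved stays moved. The work goes in short steps, Python scripts to look and compute and a tool call to move; the robot and the scene stay as the last step left them, time stands still between calls to the robot, and variables do not carry over. Pictures are saved under pics/ and viewed, about 12 in all and at most 16, crops included, and the job is handed in when it is done.

Besides the shell and the picture viewer there is one more tool, called after "Request:" in YAML: its name, and indented under it one key for each argument. jog_arm: Moves the arm, as the interface text tells. Its arguments: {"type":"object","properties":{"deltas":{"type":"array"},"grip_force":{"type":"number"}},"required":["deltas"]}

```bash
mkdir -p pics; python3 - <<'E'
from station import ctrl, vision
import cv2, numpy as np
print(ctrl.get_obs(), ctrl.tcp_to_tips)
for n in ("top","scene","wrist"):
    c=vision.calibration(n); print(n,c)
    im,d=vision.get_image(n); np.savez(f"pics/{n}0.npz",im=im,d=d)
    cv2.imwrite(f"pics/{n}0.png",im[:,:,::-1])
a=cv2.imread("pics/top0.png"); cv2.imwrite("pics/top0b.png",cv2.resize(a,(768,576)))
a=cv2.imread("pics/scene0.png"); cv2.imwrite("pics/scene0b.png",cv2.resize(a,(768,576)))
E
```

```text
{'t': 0.0, 'q': array([-1.38701079e+00,  5.33629097e-02,  1.61427001e+00, -7.49634123e-06,
        1.47593846e+00, -1.19011902e-01]), 'dq': array([ 6.62897036e-04, -9.83345684e-04,  1.23954700e-05,  5.88035923e-04,
       -7.03939798e-04, -8.79168354e-05]), 'effort': array([ 5.46024239e-04, -3.93681514e+01, -3.70175207e+01, -1.52310013e-04,
        6.93681897e-03, -5.23428980e-07]), 'tool_pos': array([ 0.18625944, -0.5960217 ,  0.25207352]), 'tool_rot': array([-3.10370125e+00, -4.73521021e-01,  1.12290832e-04]), 'contact_force': array([ 0.58542683, -0.68741074,  0.31722189]), 'wrist_torque': array([ 0.00681484, -0.03971583,  0.00564545]), 'opening': 0.08554114817615167} 0.022
top {'fx': 414.5716561662687, 'fy': 414.5716561662687, 'cx': 261.3187408468463, 'cy': 190.97317165614686, 'rvec': array([ 2.14590804, -2.20376526,  0.13703721]), 'tvec': array([-0.02718038,  0.50759461,  1.47189964])}
scene {'fx': 400.4166895306128, 'fy': 400.4166895306128, 'cx': 250.65788782418332, 'cy': 194.055443909778, 'rvec': array([ 0.61873093, -2.65958407,  1.10047384]), 'tvec': array([0.44731288, 0.20171105, 1.24646761])}
wrist {'fx': 313.1390632566452, 'fy': 313.1390632566452, 'cx': 251.30950324264498, 'cy': 189.3558147972692, 'hand_eye': array([[ 4.37378782e-04, -9.46292127e-01, -3.23312571e-01,
         8.28412270e-02],
       [ 9.99999838e-01,  2.96344681e-04,  4.85443767e-04,
         1.07613383e-04],
       [-3.63559654e-04, -3.23312731e-01,  9.46292104e-01,
        -1.21784402e-01],
       [ 0.00000000e+00,  0.00000000e+00,  0.00000000e+00,
         1.00000000e+00]])}
```

View pics/top0b.png

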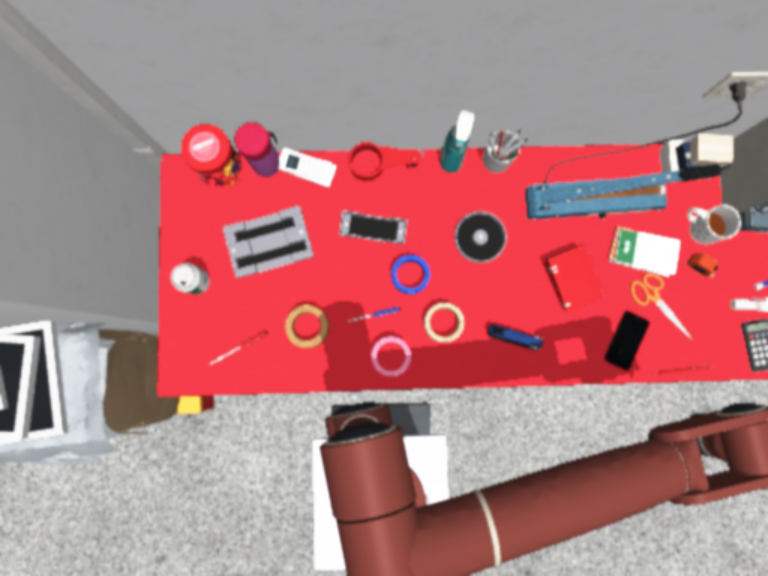

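View pics/scene0b.png

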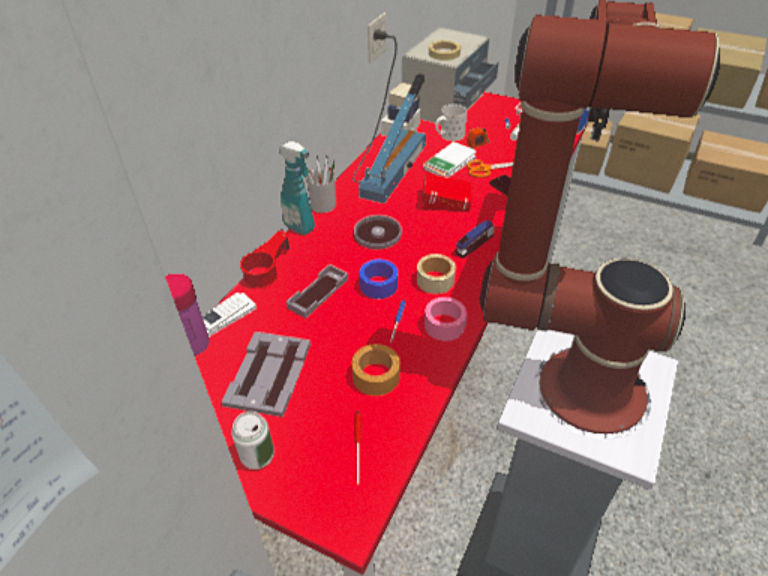

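The top view (768 px wide) shows the candidates:
- **Rolls:** brown (306,326) and cream (444,322). The decoys are blue (410,273) and pink (391,356).
- **Drivers:** red long (238,347) and blue short (374,314). Possible confusions are the pencil at (683,370) and the scissors.
- **Stapler:** navy (516,336). Possible confusions are the black phone (627,341) and the big teal punch (597,197).
- **Fixtures:** rack (268,241), tray (373,227) and dish (480,237).
- **Bystanders:** gift box (573,276) and can (189,278).

Next I'll measure these.

```bash
cat > h.py <<'E'
from station import ctrl, vision
import cv2, numpy as np
from scipy.spatial.transform import Rotation as R
def pose(name):
    "camera->world rotation, origin, calib"
    c=vision.calibration(name)
    if name=="wrist":
        o=ctrl.get_obs(); Rt=R.from_rotvec(o["tool_rot"]).as_matrix(); H=c["hand_eye"]
        return Rt@H[:3,:3], Rt@H[:3,3]+o["tool_pos"], c
    M=R.from_rotvec(c["rvec"]).as_matrix(); return M.T, -M.T@c["tvec"], c
def dirs(uv,P):
    A,o,c=P; uv=np.atleast_2d(uv).astype(float)
    return np.c_[(uv[:,0]-c["cx"])/c["fx"],(uv[:,1]-c["cy"])/c["fy"],np.ones(len(uv))]@A.T
def onplane(uv,z,P):
    d=dirs(uv,P); return P[1]+d*((z-P[1][2])/d[:,2])[:,None]
def cloud(d,P):
    v,u=np.mgrid[:d.shape[0],:d.shape[1]]
    X=P[1]+dirs(np.c_[u.ravel(),v.ravel()],P)*d.reshape(-1,1)
    X[d.ravel()==0]=np.nan; return X.reshape(*d.shape,3)
def rect(p):
    "centre, (long,short) size, yaw of the object y (long) axis as angle from world y, deg"
    r=cv2.minAreaRect((p[:,:2]*1000).astype(np.float32)); b=cv2.boxPoints(r)
    e=max((b[1]-b[0],b[2]-b[1]),key=np.linalg.norm)
    a=np.degrees(np.arctan2(-e[0],e[1])); a=(a+90)%180-90
    return np.round(np.array(r[0]),1), np.round(sorted(r[1]),1), round(float(a),1)
def grab(name):
    P=pose(name); im,d=vision.get_image(name); return im,d,P
E
python3 - <<'E'
from h import *
P=pose("top"); f=np.load("pics/top0.npz"); im,d=f["im"],f["d"]
X=cloud(d,P); hsv=cv2.cvtColor(im,cv2.COLOR_RGB2HSV); print("cam",P[1])
s=512/768
def box(u,v,r): 
    m=np.zeros(d.shape,bool); u,v,r=int(u*s),int(v*s),int(r*s); m[v-r:v+r+1,u-r:u+r+1]=1; return m
H,S,V=[hsv[...,i] for i in range(3)]
red=((H<6)|(H>172))&(S>150)
items=dict(brown=(306,326,27,.040,.056),clear=(444,322,26,.040,.056),blue=(410,273,26,.04,.056),pink=(391,356,26,.04,.056),rack=(268,241,62,.012,.022),tray=(373,227,45,.006,.03),dish=(480,237,34,.012,.024),stapler=(516,336,36,.03,.06),gift=(573,276,45,.045,.075),can=(189,278,30,.1,.125))
for k,(u,v,r,a,b) in items.items():
    m=box(u,v,r)&(X[...,2]>a)&(X[...,2]<b)
    if k not in("gift",): m&=~red
    p=X[m]
    print(k,m.sum(),np.round(p.mean(0)*1000,1),rect(p))
m=box(600,360,20); print("table z",np.nanmedian(X[box(450,380,6)][:,2]))
m=box(374,314,32)&~red; print("short",m.sum(),rect(onplane(np.argwhere(m)[:,::-1],.0065,P)))
c=im[205:260,130:190]; cv2.imwrite("pics/c1.png",cv2.resize(np.hstack([c[:,:,::-1],im[185:240,228:288,::-1]]),None,fx=6,fy=6,interpolation=cv2.INTER_NEAREST))
E
```

```text
cam [ 0.34663764 -0.01059688  1.51809409]
brown 329 [419.  164.8  47.7] (array([419. , 164.9]), array([97. , 98.4]), -46.4)
clear 227 [ 418.3 -162.1   47.7] (array([ 417.8, -162.8]), array([89.1, 89.5]), -0.3)
blue 226 [536.  -84.2  47.2] (array([536. , -84.9]), array([89.1, 89.5]), 44.4)
pink 223 [343.  -33.2  48.1] (array([343.4, -33. ]), array([87.7, 88.4]), -1.7)
rack 715 [634.8 258.8  16.6] (array([650.5, 258.8]), array([239.3, 322.4]), 76.8)
tray 326 [655.7   1.6  12.7] (array([661.3,   9.1]), array([111.2, 292.6]), -31.7)
dish 212 [ 627.7 -261.3   16.6] (array([ 628.4, -261.7]), array([124.8, 127.4]), 25.0)
stapler 248 [ 381.2 -329.9   46. ] (array([ 382.1, -330.8]), array([ 27.9, 130. ]), -18.1)
gift 616 [ 541.4 -471.8   53. ] (array([ 522.6, -479.8]), array([100.2, 127.7]), -68.3)
can 253 [534.5 432.2 109.4] (array([535.5, 433. ]), array([54.9, 59.3]), 62.8)
table z -0.0001560994327528542
short 265 (array([444.3,  -1.8]), array([138.5, 153.7]), 88.3)
```

View pics/c1.png

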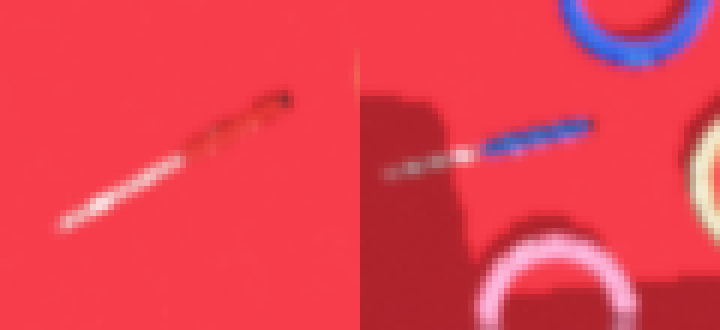

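The crop shows the red-handled long driver (crop 58,230 to 290,97) and the blue-handled short driver (crop 385,176 to 592,124), both as described. Next I'll measure the fixtures and the driver ends.

```bash
python3 - <<'E'
from h import *
P=pose("top"); f=np.load("pics/top0.npz"); im,d=f["im"],f["d"]
hsv=cv2.cvtColor(im,cv2.COLOR_RGB2HSV); H,S,V=[hsv[...,i] for i in range(3)]
red=((H<8)|(H>170))&(S>140)
n,l,st,ce=cv2.connectedComponentsWithStats((~red).astype(np.uint8))
for k,u,v,z in(("rack",268,250,.017),("tray",373,227,.016),("dish",480,225,.017)):
    i=l[int(v/1.5),int(u/1.5)]
    if i==0: i=l[int(v/1.5)-3:int(v/1.5)+4,int(u/1.5)-3:int(u/1.5)+4].max()
    m=l==i; print(k,m.sum(),rect(onplane(np.argwhere(m)[:,::-1],z,P)))
for k,e in(("long",((139.7,243.3),(178.3,221.2))),("short",((232.2,214.3),(266.7,205.7)))):
    p=onplane(np.array(e),.0065,P)[:,:2]*1000; dd=p[1]-p[0]
    print(k,p.round(),p.mean(0).round(1),np.linalg.norm(dd).round(1),"yaw",np.degrees(np.arctan2(-dd[0],dd[1])).round(1))
# two lanes
a=im[int(241/1.5)-28:int(241/1.5)+28,int(268/1.5)-34:int(268/1.5)+34]
g=a.max(2)<70; n,l,st,ce=cv2.connectedComponentsWithStats(g.astype(np.uint8))
for i in range(1,n):
    if st[i,4]>60:
        uv=np.argwhere(l==i)[:,::-1]+[int(268/1.5)-34,int(241/1.5)-28]; print("lane",rect(onplane(uv,.006,P)))
print(R.from_rotvec(ctrl.get_obs()["tool_rot"]).as_matrix().round(3))
E
```

```text
rack 1970 (array([626.1, 260.2]), array([136.9, 199.2]), 14.5)
tray 749 (array([656.5,   3.2]), array([ 64.5, 164.7]), -9.6)
dish 963 (array([ 626.5, -260.5]), array([123.4, 126.1]), -1.4)
long [[331. 402.]
 [406. 263.]] [368.6 332.5] 158.2 yaw -151.4
short [[426.  67.]
 [454. -59.]] [440.3   4. ] 129.6 yaw -167.5
lane (array([659.5, 269.4]), array([ 17.8, 140.5]), 14.7)
lane (array([597.3, 253.4]), array([ 17.7, 164.9]), 14.3)
[[ 0.954  0.298 -0.   ]
 [ 0.298 -0.954  0.002]
 [ 0.    -0.002 -1.   ]]
```

```bash
cat >> h.py <<'E'
def plan(x,y,z,phi,z0=None,p0=None):
    """mm and deg (heading of tool x, mod 180 free): prints equal rows for a planar arc"""
    o=ctrl.get_obs(); M=R.from_rotvec(o["tool_rot"]).as_matrix(); p=o["tool_pos"]*1000
    h=np.degrees(np.arctan2(M[1,0],M[0,0]))
    if p0: p=np.array(p0[:3],float); h=p0[3]
    D=np.array([x,y])-p[:2]
    for t in (phi,phi+180,phi-180):
        w=t-h
        if abs(w)>185: continue
        n=int(max(1,np.ceil(np.hypot(*D)/38),np.ceil(abs(w)/6.8),np.ceil(abs(z-p[2])/38)))
        r=lambda a:R.from_euler("z",a,degrees=True).as_matrix()[:2,:2]
        A=sum(r(w/n*(k+LATE)) for k in range(n)); s=np.linalg.solve(A,r(-h)@D)
        pts=[p[:2]]
        for k in range(n): pts.append(pts[-1]+r(h+w/n*(k+LATE))@s)
        print(f"h {h:.1f}->{t:.1f} n={n} row [0,0,{-np.radians(w)/n:.4f},{s[0]/10:.3f},{-s[1]/10:.3f},{-(z-p[2])/n/10:.3f}] minr {min(np.linalg.norm(pts,axis=1)):.0f} q6 {np.degrees(o['q'][5]):.0f} from {p.round(1)}")
LATE=0
E
python3 -c "
from h import *
plan(368.6,332.5,160,118.4)"
```

```text
h 17.4->118.4 n=25 row [0,0,-0.0705,4.212,-0.975,0.369] minr 494 q6 -7 from [ 186.3 -596.1  252.3]
h 17.4->-61.6 n=25 row [0,0,0.0551,-0.673,-4.046,0.369] minr 131 q6 -7 from [ 186.3 -596.1  252.3]
```

Request:
jog_arm:
  deltas:
    - [0,0,-0.063,3.76,-0.87,0.33,0.6]
    - [0,0,-0.063,3.76,-0.87,0.33,0.6]
    - [0,0,-0.063,3.76,-0.87,0.33,0.6]
    - [0,0,-0.063,3.76,-0.87,0.33,0.6]
    - [0,0,-0.063,3.76,-0.87,0.33,0.6]
    - [0,0,-0.063,3.76,-0.87,0.33,0.6]
    - [0,0,-0.063,3.76,-0.87,0.33,0.6]
    - [0,0,-0.063,3.76,-0.87,0.33,0.6]
    - [0,0,-0.063,3.76,-0.87,0.33,0.6]
    - [0,0,-0.063,3.76,-0.87,0.33,0.6]
    - [0,0,-0.063,3.76,-0.87,0.33,0.6]
    - [0,0,-0.063,3.76,-0.87,0.33,0.6]

```text
t: 1.15
tool_pos: [0.4762, -0.2471, 0.2133]
tool_rot: [-2.709, -1.591, -0.0]
contact_force: [0.2, -0.4, -0.5]
opening: 0.0511
```

Request:
jog_arm:
  deltas:
    - [0,0,-0.063,3.76,-0.87,0.33,0.6]
    - [0,0,-0.063,3.76,-0.87,0.33,0.6]
    - [0,0,-0.063,3.76,-0.87,0.33,0.6]
    - [0,0,-0.063,3.76,-0.87,0.33,0.6]
    - [0,0,-0.063,3.76,-0.87,0.33,0.6]
    - [0,0,-0.063,3.76,-0.87,0.33,0.6]
    - [0,0,-0.063,3.76,-0.87,0.33,0.6]
    - [0,0,-0.063,3.76,-0.87,0.33,0.6]
    - [0,0,-0.063,3.76,-0.87,0.33,0.6]
    - [0,0,-0.063,3.76,-0.87,0.33,0.6]
    - [0,0,-0.063,3.76,-0.87,0.33,0.6]
    - [0,0,-0.063,3.76,-0.87,0.33,0.6]

```text
t: 2.15
tool_pos: [0.4469, 0.2041, 0.1739]
tool_rot: [1.931, 2.478, 0.0]
contact_force: [0.3, 0.5, -0.6]
opening: 0.0511
```

```bash
python3 -c "
from h import *
print(ctrl.get_obs()['t'],ctrl.get_obs()['opening'])
plan(368.6,332.5,160,118.4)
import h
for L in(0,1):
    r=lambda a:R.from_euler('z',a,degrees=True).as_matrix()[:2,:2]
    p=np.array([186.3,-596.1])
    for k in range(24): p=p+r(17.4+np.degrees(.063)*(k+L))@[37.6,8.7]
    print(L,p)"
```

```text
2.15 0.05107175055398342
h 104.2->118.4 n=4 row [0,0,-0.0621,3.687,-0.775,0.347] minr 491 q6 2 from [446.9 204.1 173.9]
h 104.2->-61.6 n=25 row [0,0,0.1157,-0.103,-0.870,0.055] minr 422 q6 2 from [446.9 204.1 173.9]
0 [446.92527219 203.11598635]
1 [396.09092556 217.93899961]
```

Request:
jog_arm:
  deltas:
    - [0,0,-0.062,3.69,-0.78,0.35,0.6]
    - [0,0,-0.062,3.69,-0.78,0.35,0.6]
    - [0,0,-0.062,3.69,-0.78,0.35,0.6]
    - [0,0,-0.062,3.69,-0.78,0.35,0.6]
    - [0,0,0,0,0,0,0.6]

```text
t: 2.57
tool_pos: [0.3655, 0.3346, 0.1589]
tool_rot: [-1.601, -2.699, 0.001]
contact_force: [-0.6, -0.8, 0.1]
opening: 0.0514
```

```bash
python3 - <<'E'
from h import *
im,d,P=grab("wrist"); cv2.imwrite("pics/w1.png",im[:,:,::-1]); np.savez("pics/w1.npz",im=im,d=d)
X=cloud(d,P); print(ctrl.get_obs()["tool_pos"])
m=(X[...,2]>.006)&(X[...,2]<.02); n,l,st,ce=cv2.connectedComponentsWithStats(m.astype(np.uint8))
for i in range(1,n):
    if st[i,4]>80: print(st[i],ce[i].round(),rect(X[l==i]),X[l==i].mean(0).round(4))
E
```

```text
[0.36732141 0.3327996  0.15924301]
[ 251   93   14  168 1235] [258. 196.] (array([371.9, 334.4]), array([ 11.7, 157.1]), 28.0) [0.3782 0.3224 0.0113]
[438 138  51  67 323] [451. 163.] (array([514.2, 431.6]), array([24.4, 62.9]), 8.6) [0.5082 0.4321 0.0168]
[ 392  257  120   74 4642] [459. 292.] (array([610.8, 326.2]), array([ 61.2, 131.3]), -75.3) [0.6025 0.3333 0.0161]
[195 293  71  40 625] [231. 303.] (array([416.2, 205.5]), array([21.4, 80.6]), -87.5) [0.4098 0.2092 0.0132]
[358 364  21  20 335] [367. 374.] (array([593.3, 196. ]), array([18.3, 32.1]), -84.3) [0.5867 0.1986 0.015 ]
```

View pics/w1.png

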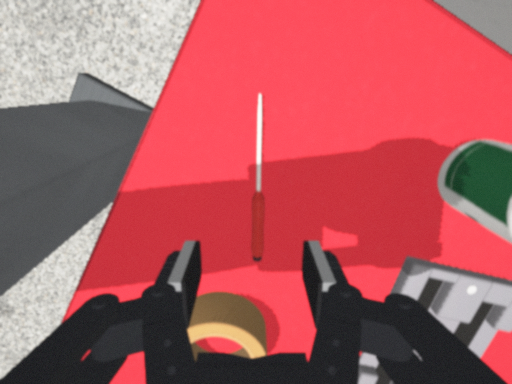

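The wrist view shows the red driver at (258,180), between the fingers and upright in the picture. It measures 157 x 12 mm at 11 mm height, which matches the description. I'll go down and grip it.

```bash
python3 -c "
from h import *
plan(371.9,334.4,25.5,118.0)"
```

```text
h 118.5->118.0 n=4 row [0,0,0.0022,-0.019,0.120,3.344] minr 496 q6 5 from [367.3 332.8 159.2]
h 118.5->298.0 n=27 row [0,0,-0.1160,-0.028,-0.003,0.495] minr 495 q6 5 from [367.3 332.8 159.2]
h 118.5->-62.0 n=27 row [0,0,0.1167,0.028,0.006,0.495] minr 496 q6 5 from [367.3 332.8 159.2]
```

Request:
jog_arm:
  deltas:
    - [0,0,0.008,-0.08,0.48,3.2,0.5]
    - [0,0,0,0,0,3.6,0.5]
    - [0,0,0,0,0,3.0,0.5]
    - [0,0,0,0,0,2.0,0.5]
    - [0,0,0,0,0,1.0,0.5]
    - [0,0,0,0,0,0.55,0.5]
    - [0,0,0,0,0,0,0]
    - [0,0,0,0,0,0,0]
    - [0,0,0,0,0,0,0]
    - [0,0,0,0,0,0,0]
    - [0,0,0,0,0,0,0]
  grip_force: 40

```text
t: 3.53
tool_pos: [0.3756, 0.3334, 0.0284]
tool_rot: [1.623, 2.688, 0.005]
contact_force: [0.6, 0.1, 3.5]
opening: 0.0103
```

```bash
python3 -c "
from h import *
print(ctrl.get_obs())
th=np.radians(14.5)
import sys
x,y=626.3-32*np.cos(th),260.2-32*np.sin(th); print(x,y)
p=ctrl.get_obs()['tool_pos']*1000
plan(x,y,150,14.5+90,p0=[p[0],p[1],p[2]+100,118.0])"
```

```text
{'t': 3.5333, 'q': array([ 5.77813153e-01,  1.87755420e-02,  2.05610735e+00, -3.06780933e-04,
        1.06313040e+00,  9.39182810e-02]), 'dq': array([ 2.82382325e-03,  3.72889237e-05, -2.02485418e-05, -1.13721197e-03,
        1.92675137e-04, -4.98851146e-04]), 'effort': array([ 3.47891087e-01, -2.89297163e+01, -2.82377476e+01,  1.87203744e-01,
       -4.08427545e-02, -1.23256148e-02]), 'tool_pos': array([0.37561017, 0.3334134 , 0.02844358]), 'tool_rot': array([1.62336347, 2.68756087, 0.00487789]), 'contact_force': array([0.57070482, 0.14889764, 3.50706822]), 'wrist_torque': array([-0.1403706 ,  0.00828109, -0.00093676]), 'opening': 0.010295428990686842}
595.3192755079006 252.18783987025787
h 118.0->104.5 n=7 row [0,0,0.0337,-2.266,2.473,-0.308] minr 502 q6 5 from [375.6 333.4 128.4]
h 118.0->284.5 n=25 row [0,0,-0.1162,-1.077,-0.847,-0.086] minr 460 q6 5 from [375.6 333.4 128.4]
```

Request:
jog_arm:
  deltas:
    - [0,0,0,0,0,-1.5,0]
    - [0,0,0,0,0,-3.5,0]
    - [0,0,0,0,0,-3.0,0]
    - [0,0,0.034,-2.27,2.47,0,0]
    - [0,0,0.034,-2.27,2.47,0,0]
    - [0,0,0.034,-2.27,2.47,0,0]
    - [0,0,0.034,-2.27,2.47,0,0]
    - [0,0,0.034,-2.27,2.47,0,0]
    - [0,0,0.034,-2.27,2.47,0,0]
    - [0,0,0.034,-2.27,2.47,0,0]
    - [0,0,0,0,0,0,0]

```text
t: 4.45
tool_pos: [0.5983, 0.2472, 0.1077]
tool_rot: [1.936, 2.47, 0.004]
contact_force: [-0.6, -0.4, 0.0]
opening: 0.0104
```

```bash
python3 - <<'E'
from h import *
im,d,P=grab("wrist"); cv2.imwrite("pics/w2.png",im[:,:,::-1]); np.savez("pics/w2.npz",im=im,d=d)
X=cloud(d,P); o=ctrl.get_obs(); print(o["tool_pos"],o["opening"])
z=o["tool_pos"][2]
def comps(a,b,mn=150):
    m=(X[...,2]>a)&(X[...,2]<b); n,l,st,ce=cv2.connectedComponentsWithStats(m.astype(np.uint8))
    for i in range(1,n):
        if st[i,4]>mn: print(st[i],rect(X[l==i]),X[l==i].mean(0).round(4))
print("held"); comps(z-.035,z-.003)
print("rim"); comps(.010,.022)
g=(im.max(2)<60)&(X[...,2]<.012)&(X[...,2]>-.003); n,l,st,ce=cv2.connectedComponentsWithStats(g.astype(np.uint8))
for i in range(1,n):
    if st[i,4]>150: print("lane",st[i],rect(X[l==i]),X[l==i].mean(0).round(4))
plan(595.3,252.2,32,104.5)
E
```

```text
[0.5959602  0.24842111 0.10725229] 0.010424188037122662
held
[ 211   86   82  272 4130] (array([596.5, 254.6]), array([ 37. , 145.6]), 3.4) [0.5981 0.2473 0.0917]
rim
[  198    47   210    87 12930] (array([611. , 329.7]), array([ 53. , 131.7]), -75.5) [0.6123 0.3341 0.0179]
[   0  185   69  107 1265] (array([450.7, 182.7]), array([28.2, 88.5]), 28.4) [0.452  0.1922 0.0161]
[ 427  219   85  131 2061] (array([803.7, 215.7]), array([ 34.5, 125.1]), -4.6) [0.7974 0.2112 0.0157]
[ 287  245   93   59 2802] (array([675.5, 201. ]), array([50. , 71.2]), -75.5) [0.679  0.2079 0.0172]
lane [ 319  111   39  146 3841] (array([659.4, 268.7]), array([ 22.2, 115.1]), 14.6) [0.6588 0.2715 0.0056]
lane [ 236  113   10  146 1043] (array([590.3, 250. ]), array([  6.3, 116.1]), 14.5) [0.5881 0.2583 0.0056]
lane [ 257  116   10  144 1251] (array([605.2, 252.4]), array([  7.2, 114.7]), 14.2) [0.6031 0.2594 0.0056]
h 103.9->104.5 n=2 row [0,0,-0.0051,0.191,0.014,3.763] minr 646 q6 2 from [596.  248.4 107.3]
h 103.9->284.5 n=27 row [0,0,-0.1167,-0.000,0.022,0.279] minr 646 q6 2 from [596.  248.4 107.3]
h 103.9->-75.5 n=27 row [0,0,0.1160,0.003,-0.022,0.279] minr 644 q6 2 from [596.  248.4 107.3]
```

View pics/w2.png

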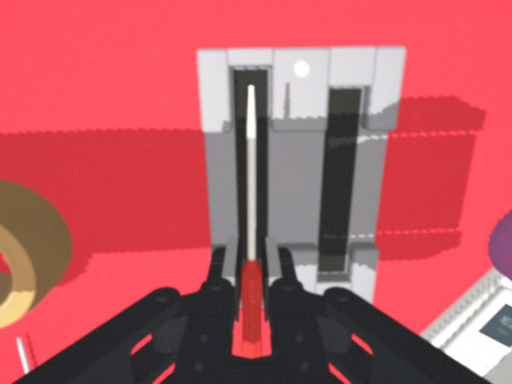

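The driver hangs straight over the left (long) lane, at px 250, with the lane spanning px 235–270. The wrist view puts the lane centre at about (597.5, 252.3). I'll lower it and release.

Request:
jog_arm:
  deltas:
    - [0,0,-0.01,0.08,-0.23,2.0,0]
    - [0,0,0,0,0,3.0,0]
    - [0,0,0,0,0,1.5,0]
    - [0,0,0,0,0,0.6,0]
    - [0,0,0,0,0,0.3,0]
    - [0,0,0,0,0,0,0]

```text
t: 5.0
tool_pos: [0.5936, 0.2516, 0.0417]
tool_rot: [1.916, 2.486, 0.006]
contact_force: [-1.1, -0.1, 1.5]
opening: 0.0104
```

My y sign was wrong, so the driver is touching the lane wall. I'll lift, shift across and lower it again.

Request:
jog_arm:
  deltas:
    - [0,0,0,0,0,-2.0,0]
    - [0,0,0,0,0.2,0,0]
    - [0,0,0,0,0,0,0]

```text
t: 5.25
tool_pos: [0.5933, 0.2514, 0.0538]
tool_rot: [1.918, 2.487, 0.003]
contact_force: [0.2, 0.2, 0.5]
opening: 0.01
```

```bash
python3 - <<'E'
from h import *
print(ctrl.get_obs()["tool_pos"])
plan(598.1,249.8,33,104.5)
E
```

```text
[0.59331355 0.25137318 0.05379902]
h 104.7->104.5 n=1 row [0,0,0.0038,-0.274,0.423,2.080] minr 644 q6 2 from [593.3 251.4  53.8]
h 104.7->284.5 n=27 row [0,0,-0.1162,-0.025,-0.014,0.077] minr 644 q6 2 from [593.3 251.4  53.8]
h 104.7->-75.5 n=27 row [0,0,0.1165,0.024,0.017,0.077] minr 644 q6 2 from [593.3 251.4  53.8]
```

Request:
jog_arm:
  deltas:
    - [0,0,0.004,-0.27,0.4,0,0]
    - [0,0,0,0,0,0,0]
    - [0,0,0,0,0,0,0]

```text
t: 5.5
tool_pos: [0.5966, 0.2487, 0.0509]
tool_rot: [-1.924, -2.482, 0.004]
contact_force: [-0.3, 0.1, -0.4]
opening: 0.0102
```

Request:
jog_arm:
  deltas:
    - [0,0,0,0.05,0.15,0.3,0]
    - [0,0,0,0,0,0.7,0]
    - [0,0,0,0,0,0.5,0]
    - [0,0,0,0,0,0.3,0]
    - [0,0,0,0,0,0,0]
    - [0,0,0,0,0,0,0]

```text
t: 6.0
tool_pos: [0.5985, 0.2498, 0.034]
tool_rot: [-1.924, -2.483, 0.001]
contact_force: [-1.0, 0.1, -0.3]
opening: 0.0101
```

Request:
jog_arm:
  deltas:
    - [0,0,0,0,0,0.1,0]
    - [0,0,0,0,0,0,0.1]
    - [0,0,0,0,0,0,0.35]
    - [0,0,0,0,0,0,0.35]
    - [0,0,0,0,0,0,0.35]
    - [0,0,0,0,0,-3.0,0.35]
    - [0,0,0,0,0,-4.0,0.35]
    - [0,0,0,0,0,-4.0,0.35]
    - [0,0,0,0,0,-1.0,0.35]

```text
t: 6.75
tool_pos: [0.6025, 0.251, 0.1622]
tool_rot: [1.92, 2.477, 0.016]
contact_force: [1.2, 0.3, 2.0]
opening: 0.0301
```

```bash
python3 - <<'E'
from h import *
im,d,P=grab("wrist"); cv2.imwrite("pics/w3.png",im[:,:,::-1])
print(ctrl.get_obs()["tool_pos"],ctrl.get_obs()["t"])
plan(440.3,4.0,160,102.5)
E
```

```text
[0.60277623 0.25105294 0.16232075] 6.8
h 104.4->102.5 n=8 row [0,0,0.0042,-2.524,-2.700,0.029] minr 440 q6 2 from [602.8 251.1 162.3]
h 104.4->282.5 n=27 row [0,0,-0.1151,1.171,-1.234,0.009] minr 391 q6 2 from [602.8 251.1 162.3]
h 104.4->-77.5 n=27 row [0,0,0.1176,-1.335,1.113,0.009] minr 440 q6 2 from [602.8 251.1 162.3]
```

View pics/w3.png

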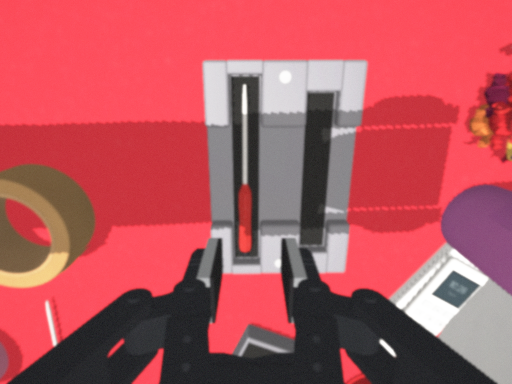

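The long driver lies inside the long lane at px (245,170), with both ends clear. Next is the short driver.

Request:
jog_arm:
  deltas:
    - [0,0,0.004,-2.52,-2.7,0.1,0.5]
    - [0,0,0.004,-2.52,-2.7,0,0.5]
    - [0,0,0.004,-2.52,-2.7,0,0.5]
    - [0,0,0.004,-2.52,-2.7,0,0.5]
    - [0,0,0.004,-2.52,-2.7,0,0.5]
    - [0,0,0.004,-2.52,-2.7,0,0.5]
    - [0,0,0.004,-2.52,-2.7,0,0.5]
    - [0,0,0.004,-2.52,-2.7,0,0.5]
    - [0,0,0,0,0,0,0.5]
    - [0,0,0,0,0,0,0.5]

```text
t: 7.63
tool_pos: [0.4355, 0.0019, 0.152]
tool_rot: [-1.968, -2.448, -0.0]
contact_force: [0.1, -0.2, 0.6]
opening: 0.043
```

```bash
python3 - <<'E'
from h import *
im,d,P=grab("wrist"); cv2.imwrite("pics/w4.png",im[:,:,::-1])
X=cloud(d,P); print(ctrl.get_obs()["tool_pos"])
m=(X[...,2]>.006)&(X[...,2]<.02); n,l,st,ce=cv2.connectedComponentsWithStats(m.astype(np.uint8))
for i in range(1,n):
    if st[i,4]>200:
        c,s,a=rect(X[l==i]); print(st[i],c,s,a)
        if 125<s[1]<138 and s[0]<16: plan(*c,26,90+a)
E
```

```text
[0.436185   0.0027486  0.15227856]
[487   0  25  46 963] [589.1 162.7] [14.4 34.5] 35.7
[ 255  103   14  146 1197] [443.8   4.8] [ 11.7 132.6] 12.6
h 102.5->102.6 n=4 row [0,0,-0.0004,0.009,0.197,3.157] minr 436 q6 -22 from [436.2   2.7 152.3]
h 102.5->282.6 n=27 row [0,0,-0.1164,-0.046,0.005,0.468] minr 436 q6 -22 from [436.2   2.7 152.3]
h 102.5->-77.4 n=27 row [0,0,0.1163,0.046,0.001,0.468] minr 436 q6 -22 from [436.2   2.7 152.3]
[ 411  139  101  156 1746] [635.6   5.8] [ 17.2 161. ] -9.5
[116 145  78  71 481] [360.8  -5.5] [26.4 83. ] 55.5
[ 98 172  72  66 806] [332.3 -47.9] [35.4 70. ] 57.3
[ 425  232   87   79 1107] [670.8 -45.1] [43.  97.9] -37.8
[312 241  62  21 344] [535.3 -44.1] [11.2 58.1] -88.0
[207 286  40  42 376] [ 442.1 -127.1] [10.3 56.4] 55.6
```

Request:
jog_arm:
  deltas:
    - [0,0,0,0.04,0.79,2.5,0.5]
    - [0,0,0,0,0,3.8,0.5]
    - [0,0,0,0,0,3.0,0.5]
    - [0,0,0,0,0,2.0,0.5]
    - [0,0,0,0,0,1.0,0.5]
    - [0,0,0,0,0,0.3,0.5]
    - [0,0,0,0,0,0,0.3]
    - [0,0,0,0,0,0,0]
    - [0,0,0,0,0,0,0]
    - [0,0,0,0,0,0,0]
    - [0,0,0,0,0,0,0]
  grip_force: 40

```text
t: 8.6
tool_pos: [0.4457, 0.005, 0.0284]
tool_rot: [1.962, 2.449, 0.004]
contact_force: [0.6, 1.1, 4.3]
opening: 0.0104
```

```bash
python3 -c "
from h import *
o=ctrl.get_obs(); p=o['tool_pos']*1000; print(p,o['opening'],o['contact_force'])
u=np.array([np.cos(np.radians(102.6)),np.sin(np.radians(102.6))])
off=(np.array([443.8,4.8])-p[:2])@u; print('centre ahead along tool x',off)
th=np.radians(14.5); u2=np.array([-np.sin(th),np.cos(th)])
t=np.array([628.7,260.5])+32*np.array([np.cos(th),np.sin(th)])-off*u2; print(t)
plan(*t,110,104.5,p0=[p[0],p[1],110,102.6])"
```

```text
[445.72750698   4.99537728  28.44798177] 0.010443829327944803 [0.62945675 1.08714467 4.28925118]
centre ahead along tool x 0.22980065366458732
[659.73826198 268.28967917]
h 102.6->104.5 n=9 row [0,0,-0.0037,2.293,2.993,-0.000] minr 446 q6 -22 from [445.7   5.  110. ]
h 102.6->284.5 n=27 row [0,0,-0.1176,-1.511,1.301,-0.000] minr 446 q6 -22 from [445.7   5.  110. ]
h 102.6->-75.5 n=27 row [0,0,0.1151,1.618,-1.093,-0.000] minr 402 q6 -22 from [445.7   5.  110. ]
```

Request:
jog_arm:
  deltas:
    - [0,0,0,0,0,-2.0,0]
    - [0,0,0,0,0,-3.5,0]
    - [0,0,-0.004,2.29,2.99,-1.0,0]
    - [0,0,-0.004,2.29,2.99,-1.0,0]
    - [0,0,-0.004,2.29,2.99,0,0]
    - [0,0,-0.004,2.29,2.99,0,0]
    - [0,0,-0.004,2.29,2.99,0,0]
    - [0,0,-0.004,2.29,2.99,0,0]
    - [0,0,-0.004,2.29,2.99,0,0]
    - [0,0,-0.004,2.29,2.99,0,0]
    - [0,0,-0.004,2.29,2.99,0,0]

```text
t: 9.52
tool_pos: [0.6584, 0.2699, 0.1017]
tool_rot: [1.919, 2.487, -0.0]
contact_force: [-0.5, -1.1, -0.1]
opening: 0.0101
```

Request:
jog_arm:
  deltas:
    - [0,0,0,0,0,2.0,0]
    - [0,0,0,0,0,2.0,0]
    - [0,0,0,0,0,0,0]
    - [0,0,0,0,0,0,0]

```text
t: 9.85
tool_pos: [0.6561, 0.268, 0.0598]
tool_rot: [-1.918, -2.485, 0.005]
contact_force: [1.0, 0.4, 1.5]
opening: 0.0102
```

```bash
python3 -c "
from h import *
plan(659.7,268.3,33.2,104.5)"
```

```text
h 104.7->104.5 n=1 row [0,0,0.0029,-0.058,0.360,2.659] minr 709 q6 2 from [656.1 268.   59.8]
h 104.7->284.5 n=27 row [0,0,-0.1162,-0.021,-0.002,0.098] minr 709 q6 2 from [656.1 268.   59.8]
h 104.7->-75.5 n=27 row [0,0,0.1165,0.021,0.005,0.098] minr 709 q6 2 from [656.1 268.   59.8]
```

Request:
jog_arm:
  deltas:
    - [0,0,0.003,-0.06,0.34,0,0]
    - [0,0,0,0,0,1.0,0]
    - [0,0,0,0,0,1.0,0]
    - [0,0,0,0,0,0.4,0]
    - [0,0,0,0,0,0.2,0]
    - [0,0,0,0,0,0,0]

```text
t: 10.35
tool_pos: [0.6602, 0.2684, 0.0344]
tool_rot: [-1.923, -2.483, 0.002]
contact_force: [0.1, 0.8, -1.1]
opening: 0.0103
```

Request:
jog_arm:
  deltas:
    - [0,0,0,0,0,0.1,0.05]
    - [0,0,0,0,0,0,0.2]
    - [0,0,0,0,0,0,0.35]
    - [0,0,0,0,0,0,0.35]
    - [0,0,0,0,0,-2.5,0.35]
    - [0,0,0,0,0,-3.8,0.35]
    - [0,0,0,0,0,-3.8,0.35]
    - [0,0,0,0,0,-2.5,0.4]
    - [0,0,0,0,0,0,0.4]

```text
t: 11.1
tool_pos: [0.6651, 0.27, 0.1705]
tool_rot: [1.918, 2.477, 0.018]
contact_force: [-0.1, 0.6, 1.9]
opening: 0.0342
```

```bash
python3 - <<'E'
from h import *
im,d,P=grab("wrist"); cv2.imwrite("pics/w5.png",im[:,:,::-1])
X=cloud(d,P)
H=cv2.cvtColor(im,cv2.COLOR_RGB2HSV); b=(H[...,0]>100)&(H[...,0]<130)&(H[...,1]>100)&(H[...,2]>60)
m=(X[...,2]>.010)&(X[...,2]<.025)
print("blue handle",rect(X[b&m]),X[b&m].mean(0))
plan(382,-331,180,71.9)
E
```

```text
blue handle (array([667.5, 241.5]), array([10.8, 68.4]), 14.4) [0.66736909 0.24281279 0.01645427]
h 104.5->71.9 n=18 row [0,0,0.0316,-3.406,-1.533,-0.073] minr 505 q6 2 from [663.7 269.6 166.8]
h 104.5->251.9 n=22 row [0,0,-0.1169,1.380,-3.796,-0.060] minr 270 q6 2 from [663.7 269.6 166.8]
```

View pics/w5.png

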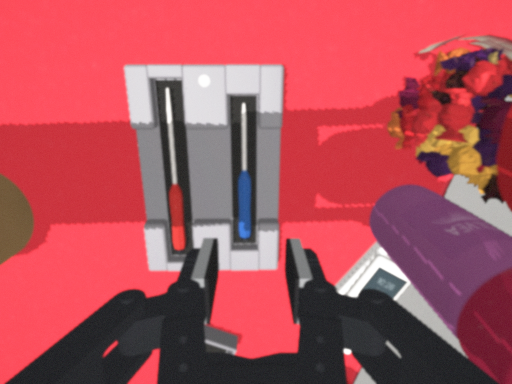

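Both drivers lie cleanly in their lanes: red at px (175,165), blue at px (244,170). On to the stapler.

Request:
jog_arm:
  deltas:
    - [0,0,0.032,-3.41,-1.53,-0.2,0.7]
    - [0,0,0.032,-3.41,-1.53,-0.2,0.7]
    - [0,0,0.032,-3.41,-1.53,-0.2,0.7]
    - [0,0,0.032,-3.41,-1.53,-0.2,0.7]
    - [0,0,0.032,-3.41,-1.53,-0.2,0.7]
    - [0,0,0.032,-3.41,-1.53,0,0.7]
    - [0,0,0.032,-3.41,-1.53,0,0.7]
    - [0,0,0.032,-3.41,-1.53,0,0.7]
    - [0,0,0.032,-3.41,-1.53,0,0.7]
    - [0,0,0.032,-3.41,-1.53,0,0.7]
    - [0,0,0.032,-3.41,-1.53,0,0.7]
    - [0,0,0.032,-3.41,-1.53,0,0.7]

```text
t: 12.15
tool_pos: [0.5086, -0.152, 0.1692]
tool_rot: [-2.362, -2.068, 0.001]
contact_force: [0.1, 0.3, 0.4]
opening: 0.0599
```

Request:
jog_arm:
  deltas:
    - [0,0,0.032,-3.41,-1.53,0,0.7]
    - [0,0,0.032,-3.41,-1.53,0,0.7]
    - [0,0,0.032,-3.41,-1.53,0,0.7]
    - [0,0,0.032,-3.41,-1.53,0,0.7]
    - [0,0,0.032,-3.41,-1.53,0,0.7]
    - [0,0,0.032,-3.41,-1.53,0,0.7]
    - [0,0,0,0,0,0,0.7]
    - [0,0,0,0,0,0,0.7]

```text
t: 12.82
tool_pos: [0.3764, -0.332, 0.1694]
tool_rot: [-2.551, -1.829, -0.0]
contact_force: [1.2, 0.1, -0.0]
opening: 0.0598
```

```bash
python3 - <<'E'
from h import *
im,d,P=grab("wrist"); cv2.imwrite("pics/w6.png",im[:,:,::-1])
X=cloud(d,P); print(ctrl.get_obs()["tool_pos"])
for a,b in((.042,.056),(.005,.056)):
  m=(X[...,2]>a)&(X[...,2]<b); n,l,st,ce=cv2.connectedComponentsWithStats(m.astype(np.uint8))
  for i in range(1,n):
    if st[i,4]>500: print(st[i],*rect(X[l==i]),X[l==i].mean(0).round(4))
plan(382,-331,50,71.9)
E
```

```text
[ 0.37723837 -0.33113197  0.16950279]
[194   0  76  14 734] [ 405.9 -201.8] [ 8.1 51.5] 72.5 [ 0.4054 -0.2015  0.0482]
[ 242  110   31  144 3938] [ 380.4 -333.3] [ 24.6 125.5] -18.9 [ 0.3827 -0.3266  0.0479]
[ 386  205  126  124 7308] [ 530.  -475.9] [100.6 106.9] -70.9 [ 0.5218 -0.4679  0.0498]
[ 190    0   88   24 1445] [ 406.8 -198.4] [15.3 67.9] 72.3 [ 0.4066 -0.2021  0.0365]
[ 441    0   71   82 4871] [ 589.5 -282.2] [56.5 74.2] -4.9 [ 0.5905 -0.2794  0.0094]
[ 238  103   38  151 5200] [ 381.1 -331.7] [ 34.  131.4] -18.3 [ 0.3828 -0.3252  0.0409]
[  352   197   160   132 11290] [ 520.8 -479.9] [100.4 132.3] -69.6 [ 0.513  -0.4587  0.0421]
[ 473  323   39   58 1450] [ 568.6 -611. ] [40.3 65.9] -16.8 [ 0.5696 -0.5979  0.0202]
h 71.4->71.9 n=4 row [0,0,-0.0021,0.041,0.112,2.988] minr 502 q6 -31 from [ 377.2 -331.1  169.5]
h 71.4->251.9 n=27 row [0,0,-0.1167,-0.026,0.011,0.443] minr 502 q6 -31 from [ 377.2 -331.1  169.5]
h 71.4->-108.1 n=27 row [0,0,0.1160,0.026,-0.008,0.443] minr 501 q6 -31 from [ 377.2 -331.1  169.5]
```

View pics/w6.png

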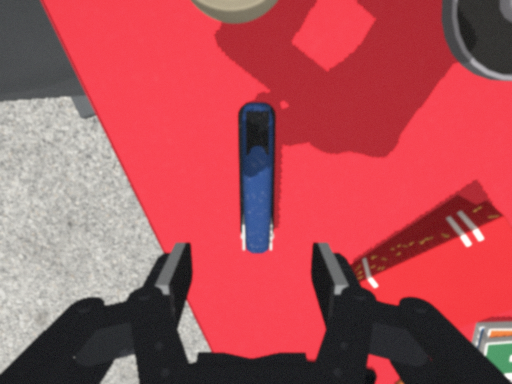

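The stapler is at px (257,180), standing on its base between the fingers. It measures (381,-332) with heading 71.6°. I'll grip the arm section with the tips at about z = 30 mm.

Request:
jog_arm:
  deltas:
    - [0,0,-0.004,0.04,0.39,3.0,0.7]
    - [0,0,0,0,0,3.5,0.7]
    - [0,0,0,0,0,3.0,0.7]
    - [0,0,0,0,0,1.5,0.7]
    - [0,0,0,0,0,0.7,0.7]
    - [0,0,0,0,0,0,0.4]
    - [0,0,0,0,0,0,0.1]
    - [0,0,0,0,0,0,0.1]
    - [0,0,0,0,0,0,0.1]
    - [0,0,0,0,0,0,0.1]
    - [0,0,0,0,0,0,0.1]
  grip_force: 60

```text
t: 13.78
tool_pos: [0.3827, -0.3329, 0.0555]
tool_rot: [2.544, 1.839, 0.002]
contact_force: [0.1, 3.8, 4.2]
opening: 0.0219
```

```bash
python3 -c "
from h import *
o=ctrl.get_obs(); p=o['tool_pos']*1000; print(p,o['opening'],o['contact_force'])
plan(656.5,3.2,150,80.4,p0=[p[0],p[1],150,71.6])"
```

```text
[ 382.69286905 -332.92947114   55.47395929] 0.021888125324356585 [0.10590274 3.78399477 4.16862827]
h 71.6->80.4 n=12 row [0,0,-0.0128,3.283,1.517,-0.000] minr 507 q6 -31 from [ 382.7 -332.9  150. ]
h 71.6->-99.6 n=26 row [0,0,0.1149,1.190,-2.195,-0.000] minr 343 q6 -31 from [ 382.7 -332.9  150. ]
```

Request:
jog_arm:
  deltas:
    - [0,0,0,0,0,-2.0,0.1]
    - [0,0,0,0,0,-3.8,0.1]
    - [0,0,0,0,0,-3.8,0.1]
    - [0,0,-0.013,3.28,1.52,0,0.1]
    - [0,0,-0.013,3.28,1.52,0,0.1]
    - [0,0,-0.013,3.28,1.52,0,0.1]
    - [0,0,-0.013,3.28,1.52,0,0.1]
    - [0,0,-0.013,3.28,1.52,0,0.1]
    - [0,0,-0.013,3.28,1.52,0,0.1]
    - [0,0,-0.013,3.28,1.52,0,0.1]
    - [0,0,-0.013,3.28,1.52,0,0.1]
    - [0,0,-0.013,3.28,1.52,0,0.1]

```text
t: 14.78
tool_pos: [0.5923, -0.0823, 0.1497]
tool_rot: [2.433, 1.986, 0.0]
contact_force: [-0.1, -0.8, -1.6]
opening: 0.0213
```

Request:
jog_arm:
  deltas:
    - [0,0,-0.013,3.28,1.52,0,0.1]
    - [0,0,-0.013,3.28,1.52,0,0.1]
    - [0,0,-0.013,3.28,1.52,0,0.1]
    - [0,0,0,0,0,0,0.1]
    - [0,0,0,0,0,0,0.1]

```text
t: 15.2
tool_pos: [0.6553, 0.0058, 0.1493]
tool_rot: [2.392, 2.036, -0.0]
contact_force: [-0.4, -0.9, -1.1]
opening: 0.0217
```

```bash
python3 - <<'E'
from h import *
im,d,P=grab("wrist"); cv2.imwrite("pics/w7.png",im[:,:,::-1])
X=cloud(d,P); o=ctrl.get_obs(); print(o["tool_pos"],o["opening"])
H=cv2.cvtColor(im,cv2.COLOR_RGB2HSV); red=((H[...,0]<8)|(H[...,0]>170))&(H[...,1]>120)
m=(X[...,2]>.006)&(X[...,2]<.027)&~red; n,l,st,ce=cv2.connectedComponentsWithStats(m.astype(np.uint8))
for i in range(1,n):
    if st[i,4]>400: print(st[i],*rect(X[l==i]),X[l==i].mean(0).round(4))
m=(X[...,2]>.06)&(X[...,2]<.165); n,l,st,ce=cv2.connectedComponentsWithStats(m.astype(np.uint8))
for i in range(1,n):
    if st[i,4]>400: print("held",st[i],*rect(X[l==i]))
plan(656.5,3.2,60,80.4)
E
```

```text
[0.65462197 0.00469307 0.14921109] 0.021413460603325038
[ 372    0   98   47 2622] [794.6 111.6] [27.  57.4] 71.4 [0.7914 0.1092 0.0185]
[ 218   90   79  153 1545] [660.9  17.3] [ 59.7 130.5] -9.3 [0.6768 0.0441 0.0178]
[ 416  219   96  118 2441] [ 846.7 -121.5] [ 81.3 122.2] -6.0 [ 0.8606 -0.1521  0.0163]
[ 104  245   89   38 1023] [550.6 -53.4] [25.  80.6] 66.5 [ 0.5566 -0.0502  0.0168]
[ 16 324  65  23 740] [ 422.4 -120.4] [11.5 58.1] 85.0 [ 0.4281 -0.119   0.0166]
held [  192   117   120   241 14831] [656.    6.1] [ 48.6 132.7] -0.4
held [466 360  46  24 722] [ 835.9 -173.1] [ 4.  39.5] 79.1
h 80.7->80.4 n=3 row [0,0,0.0019,-0.039,0.070,2.974] minr 655 q6 3 from [654.6   4.7 149.2]
h 80.7->260.4 n=27 row [0,0,-0.1161,-0.013,-0.006,0.330] minr 654 q6 3 from [654.6   4.7 149.2]
h 80.7->-99.6 n=27 row [0,0,0.1166,0.012,0.007,0.330] minr 655 q6 3 from [654.6   4.7 149.2]
```

View pics/w7.png

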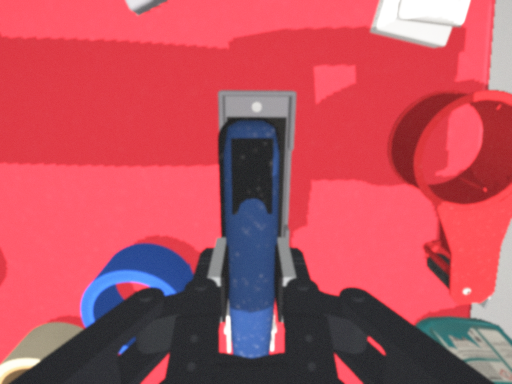

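The held stapler (px 255,230) points along the tray, whose far end is at px (257,95). The wrist view puts the tray centre at about (657.8, 2.3), within 2 mm of the top view. I'll correct and lower.

Request:
jog_arm:
  deltas:
    - [0,0,0,-0.19,0.33,1.5,0.1]
    - [0,0,0,0,0,2.5,0.1]
    - [0,0,0,0,0,2.0,0.1]
    - [0,0,0,0,0,1.0,0.1]
    - [0,0,0,0,0,0.6,0.1]
    - [0,0,0,0,0,0.5,0.1]
    - [0,0,0,0,0,0.3,0.1]
    - [0,0,0,0,0,0.3,0.1]
    - [0,0,0,0,0,0,0.1]
    - [0,0,0,0,0,0,0.1]

```text
t: 16.08
tool_pos: [0.6581, 0.0019, 0.0634]
tool_rot: [2.394, 2.033, 0.001]
contact_force: [-0.0, -0.7, -1.2]
opening: 0.0219
```

Request:
jog_arm:
  deltas:
    - [0,0,0,0,0,0.2,0.1]
    - [0,0,0,0,0,0.15,0.1]
    - [0,0,0,0,0,0,0.1]
    - [0,0,0,0,0,0,0.1]

```text
t: 16.42
tool_pos: [0.6581, 0.002, 0.0596]
tool_rot: [2.394, 2.033, 0.001]
contact_force: [-1.1, 0.9, -0.5]
opening: 0.0215
```

Request:
jog_arm:
  deltas:
    - [0,0,0,0,0,0.1,0.1]
    - [0,0,0,0,0,0,0.35]
    - [0,0,0,0,0,0,0.5]
    - [0,0,0,0,0,0,0.5]
    - [0,0,0,0,0,-2.5,0.5]
    - [0,0,0,0,0,-3.8,0.6]
    - [0,0,0,0,0,-3.8,0.6]
    - [0,0,0,0,0,-3.0,0.6]
    - [0,0,0,0,0,0,0.6]

```text
t: 17.17
tool_pos: [0.6618, 0.0015, 0.1986]
tool_rot: [2.387, 2.026, 0.015]
contact_force: [0.7, 0.2, 1.2]
opening: 0.0514
```

```bash
python3 - <<'E'
from h import *
im,d,P=grab("wrist"); cv2.imwrite("pics/w8.png",im[:,:,::-1])
X=cloud(d,P); print(ctrl.get_obs()["tool_pos"])
m=(X[...,2]>.044)&(X[...,2]<.062); n,l,st,ce=cv2.connectedComponentsWithStats(m.astype(np.uint8))
for i in range(1,n):
    if st[i,4]>800: print(st[i],*rect(X[l==i]),X[l==i].mean(0).round(4))
plan(400,158,200,111)
E
```

```text
[0.66041595 0.00161199 0.19496206]
[ 423    0   89  322 5222] [855.3 -37.4] [ 58.4 299. ] -1.5 [ 0.8764 -0.039   0.0528]
[ 375   84  103  188 6532] [812.1 -32.3] [ 88.5 181.7] -8.8 [ 0.8241 -0.0322  0.0506]
[ 229  105   28  137 3443] [656.    2.5] [ 24.2 129.4] -9.1 [0.6573 0.0093 0.0517]
[  95  237   79   65 1377] [526.5 -66.5] [49.7 85.8] -52.0 [ 0.5277 -0.0589  0.0486]
h 80.7->111.0 n=8 row [0,0,-0.0662,2.199,-3.150,-0.063] minr 430 q6 3 from [660.4   1.6 195. ]
h 80.7->-69.0 n=23 row [0,0,0.1136,-1.367,-1.150,-0.022] minr 406 q6 3 from [660.4   1.6 195. ]
```

View pics/w8.png

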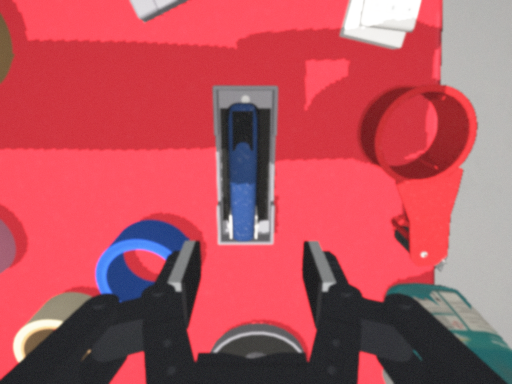

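The stapler sits inside the tray at px (243,170), with its top about 54 mm up and yaw -9.1°. Brown roll next.

Request:
jog_arm:
  deltas:
    - [0,0,-0.066,2.2,-3.15,0,0.7]
    - [0,0,-0.066,2.2,-3.15,0,0.7]
    - [0,0,-0.066,2.2,-3.15,0,0.7]
    - [0,0,-0.066,2.2,-3.15,0,0.7]
    - [0,0,-0.066,2.2,-3.15,0,0.7]
    - [0,0,-0.066,2.2,-3.15,0,0.7]
    - [0,0,-0.066,2.2,-3.15,0,0.7]
    - [0,0,-0.066,2.2,-3.15,0,0.7]
    - [0,0,0,0,0,0,0.7]
    - [0,0,0,0,0,0,0.7]

```text
t: 18.05
tool_pos: [0.3951, 0.159, 0.1874]
tool_rot: [-1.778, -2.589, 0.002]
contact_force: [-0.6, -0.4, 0.2]
opening: 0.0599
```

```bash
cat >> h.py <<'E'
def roll(X,near,lo=.042,hi=.054,r=.065):
    "centre and outer radius (mm) of a roll's top ring: circle round the points in the height band"
    m=(X[...,2]>lo)&(X[...,2]<hi)&(np.hypot(X[...,0]-near[0],X[...,1]-near[1])<r)
    m=cv2.morphologyEx(m.astype(np.uint8),cv2.MORPH_OPEN,np.ones((3,3)))>0
    p=X[m]; c,rad=cv2.minEnclosingCircle((p[:,:2]*1000).astype(np.float32))
    return np.array(c),rad,len(p),np.median(p[:,2])
E
python3 - <<'E'
from h import *
im,d,P=grab("wrist"); cv2.imwrite("pics/w9.png",im[:,:,::-1])
X=cloud(d,P); print(ctrl.get_obs()["tool_pos"])
c,r,n,z=roll(X,(.419,.165)); print(c,r,n,z)
a=np.radians(21); t=c-38*np.array([np.cos(a),np.sin(a)]); print(t); plan(*t,40,111)
E
```

```text
[0.39647919 0.15867137 0.18812036]
[419.3265686  164.95170593] 51.462120056152344 5306 0.04891009928087148
[383.8505124  151.33372385]
h 110.9->111.0 n=4 row [0,0,-0.0002,-0.058,-0.360,3.703] minr 413 q6 -9 from [396.5 158.7 188.1]
h 110.9->291.0 n=27 row [0,0,-0.1164,0.083,-0.018,0.549] minr 413 q6 -9 from [396.5 158.7 188.1]
h 110.9->-69.0 n=27 row [0,0,0.1163,-0.084,0.009,0.549] minr 413 q6 -9 from [396.5 158.7 188.1]
```

View pics/w9.png

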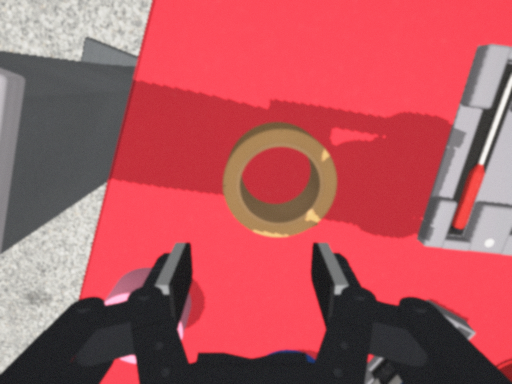

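The brown roll is at px (280,180), centre (419.3,165), radius 51 mm and top at 49 mm. All of that agrees with the top view. I'll pinch the near wall.

Request:
jog_arm:
  deltas:
    - [0,0,0,-0.23,-1.4,2.0,0.7]
    - [0,0,0,0,0,3.5,0.7]
    - [0,0,0,0,0,3.5,0.7]
    - [0,0,0,0,0,3.0,0.7]
    - [0,0,0,0,0,1.7,0.7]
    - [0,0,0,0,0,0.7,0.7]
    - [0,0,0,0,0,0,0.5]
    - [0,0,0,0,0,0,0.15]
    - [0,0,0,0,0,0,0.15]
    - [0,0,0,0,0,0,0.15]
    - [0,0,0,0,0,0,0.15]
  grip_force: 50

```text
t: 19.02
tool_pos: [0.3864, 0.1515, 0.0468]
tool_rot: [1.78, 2.586, 0.003]
contact_force: [-0.5, -1.3, 4.6]
opening: 0.0137
```

```bash
python3 - <<'E'
from h import *
o=ctrl.get_obs(); p=o['tool_pos']*1000; print(p,o['opening'],o['contact_force'])
# dish: radial approach, y_t heading -22.6 => phi 67.4
a=np.radians(-22.6); t=np.array([627.5,-261])-38*np.array([np.cos(a),np.sin(a)]); print(t)
plan(*t,150,67.4,p0=[p[0],p[1],150,111])
E
```

```text
[386.3774559  151.53466713  46.83099145] 0.013650338610135829 [-0.5237606  -1.25096558  4.6060258 ]
[ 592.41801175 -246.39677774]
h 111.0->67.4 n=12 row [0,0,0.0634,-3.428,1.698,-0.000] minr 415 q6 -10 from [386.4 151.5 150. ]
h 111.0->247.4 n=21 row [0,0,-0.1134,-1.425,-2.333,-0.000] minr 328 q6 -10 from [386.4 151.5 150. ]
```

```bash
python3 - <<'E'
from h import *
im,d,P=grab("wrist"); cv2.imwrite("pics/w10.png",im[:,:,::-1]); print(ctrl.get_obs()['opening'],ctrl.get_obs()["contact_force"])
X=cloud(d,P); print(roll(X,(.419,.165)))
E
```

```text
0.01364709474554386 [-2.30280235 -2.97411003  6.22752161]
(array([418.96502686, 166.93528748]), 56.71805191040039, 16091, np.float64(0.04885255114972348))
```

View pics/w10.png

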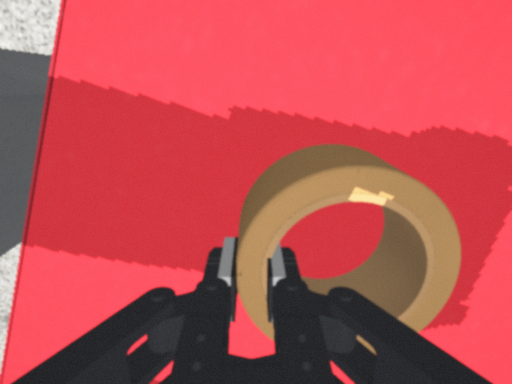

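The fingers straddle the wall at px (255,270), one of them in the core. I'll command full closure and check the hold with a small lift.

Request:
jog_arm:
  deltas:
    - [0,0,0,0,0,0,0]
    - [0,0,0,0,0,0,0]
    - [0,0,0,0,0,-1.0,0]
    - [0,0,0,0,0,-2.0,0]
    - [0,0,0,0,0,-3.0,0]
    - [0,0,0,0,0,-3.5,0]
    - [0,0,0,0,0,0,0]
  grip_force: 60

```text
t: 19.65
tool_pos: [0.3892, 0.1525, 0.148]
tool_rot: [1.776, 2.58, 0.016]
contact_force: [1.3, -0.6, -0.8]
opening: 0.013
```

```bash
python3 - <<'E'
from h import *
im,d,P=grab("wrist"); cv2.imwrite("pics/w11.png",im[:,:,::-1]); o=ctrl.get_obs(); p=o["tool_pos"]; print(p,o['opening'],o["contact_force"],o["wrist_torque"])
X=cloud(d,P)
z0=p[2]-.0468
m=(X[...,2]>z0+.03)&(X[...,2]<z0+.062)
H=cv2.cvtColor(im,cv2.COLOR_RGB2HSV); m&=(H[...,1]>70)&(H[...,0]>8)&(H[...,0]<30)
c,r=cv2.minEnclosingCircle((X[m][:,:2]*1000).astype(np.float32)); print("held roll",c,r,m.sum())
q=X[m]; A=np.c_[q[:,:2],np.ones(len(q))]
E
```

```text
[0.38787598 0.15217721 0.14512932] 0.012713914341822131 [-0.26263942 -0.69993261 -2.26117416] [-0.0120038   0.06394277  0.02522941]
held roll (427.3418884277344, 170.37808227539062) 49.8658447265625 18510
```

View pics/w11.png

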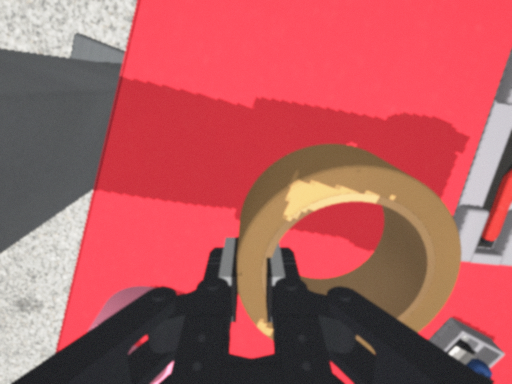

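The roll is lifted and level. The wall is nearer 15 mm than 22, so the roll centre lies about 43 mm from the TCP along tool y. I'll carry it over the dish.

```bash
python3 - <<'E'
from h import *
plan(587,-246.3,148,67.4)
E
```

```text
h 110.9->67.4 n=12 row [0,0,0.0633,-3.430,1.641,-0.024] minr 417 q6 -10 from [387.9 152.2 145.1]
h 110.9->247.4 n=21 row [0,0,-0.1134,-1.385,-2.339,-0.014] minr 327 q6 -10 from [387.9 152.2 145.1]
```

Request:
jog_arm:
  deltas:
    - [0,0,0.063,-3.43,1.64,0,0]
    - [0,0,0.063,-3.43,1.64,0,0]
    - [0,0,0.063,-3.43,1.64,0,0]
    - [0,0,0.063,-3.43,1.64,0,0]
    - [0,0,0.063,-3.43,1.64,0,0]
    - [0,0,0.063,-3.43,1.64,0,0]
    - [0,0,0.063,-3.43,1.64,0,0]
    - [0,0,0.063,-3.43,1.64,0,0]
    - [0,0,0.063,-3.43,1.64,0,0]
    - [0,0,0.063,-3.43,1.64,0,0]
    - [0,0,0.063,-3.43,1.64,0,0]
    - [0,0,0.063,-3.43,1.64,0,0]

```text
t: 20.7
tool_pos: [0.5841, -0.2481, 0.1384]
tool_rot: [-2.611, -1.743, 0.001]
contact_force: [0.2, -0.2, -0.7]
opening: 0.0128
```

Request:
jog_arm:
  deltas:
    - [0,0,0,0,0,0,0]
    - [0,0,0,0,0,0,0]

```text
t: 20.87
tool_pos: [0.5838, -0.2483, 0.1385]
tool_rot: [-2.611, -1.743, 0.001]
contact_force: [0.2, 0.6, -1.7]
opening: 0.0129
```

```bash
cat >> h.py <<'E'
def rings(zt,sat,hub=True):
    """wrist view of a held roll over the dish: circles by least squares, mm"""
    im,d,P=grab("wrist"); X=cloud(d,P); o=ctrl.get_obs(); p=o["tool_pos"]*1000
    H=cv2.cvtColor(im,cv2.COLOR_RGB2HSV); roll=(H[...,0]>8)&(H[...,0]<35)&(H[...,1]>sat)
    m=roll&(abs(X[...,2]-zt)<.012)
    q=X[m]; pl=np.linalg.lstsq(np.c_[q[:,:2],np.ones(len(q))],q[:,2],rcond=None)[0]
    zs=np.percentile(q[:,2],[5,50,95]); print("top z",zs.round(4),"slope deg",np.degrees(pl[:2]).round(1))
    c,r=cv2.minEnclosingCircle((q[:,:2]*1000).astype(np.float32)); print("roll",np.round(c,1),round(r,1),"tcp",p.round(1),"op",o["opening"].round(4),"t",o["t"])
    return im,X,P,np.array(c),p
E
python3 - <<'E'
from h import *
z=ctrl.get_obs()["tool_pos"][2]
im,X,P,c,p=rings(z-.0468+.049,50); cv2.imwrite("pics/w12.png",im[:,:,::-1])
g=(abs(X[...,2]-.0175)<.004)&(np.hypot(X[...,0]-.6275,X[...,1]+.261)<.075)
q=X[g]; A=np.c_[2*q[:,:2],np.ones(len(q))]; s=np.linalg.lstsq(A,(q[:,:2]**2).sum(1),rcond=None)[0]
print("dish rim fit",s[:2]*1000,np.sqrt(s[2]+s[:2]@s[:2])*1000,g.sum())
g=(abs(X[...,2]-.0145)<.003)&(np.hypot(X[...,0]-.6275,X[...,1]+.261)<.025)
if g.sum()>30: print("hub",X[g].mean(0),*rect(X[g]),g.sum())
M=cv2.fitEllipse
E
```

```text
top z [0.1323 0.1403 0.1413] slope deg [-0.5  0.4]Traceback (most recent call last):
  File "<stdin>", line 3, in <module>
  File "h.py", line 57, in rings
    c,r=cv2.minEnclosingCircle((q[:,:2]*1000).astype(np.float32)); print("roll",np.round(c,1),round(r,1),"tcp",p.round(1),"op",o["opening"].round(4),"t",o["t"])
                                                                                                                               ^^^^^^^^^^^^^^^^^^
AttributeError: 'float' object has no attribute 'round'
```

```bash
sed -i 's/o\["opening"\].round(4)/o["opening"]/' h.py
python3 - <<'E'
from h import *
z=ctrl.get_obs()["tool_pos"][2]
im,X,P,c,p=rings(z-.0468+.049,50); cv2.imwrite("pics/w12.png",im[:,:,::-1]); np.save("pics/w12.npy",X)
def fit(q):
    for k in range(5):
        A=np.c_[2*q[:,:2],np.ones(len(q))]; s=np.linalg.lstsq(A,(q[:,:2]**2).sum(1),rcond=None)[0]
        r=np.sqrt(s[2]+s[:2]@s[:2]); e=abs(np.hypot(*(q[:,:2]-s[:2]).T)-r); q=q[e<.005+.01*(k<1)]
    return s[:2]*1000,r*1000,len(q)
D=np.hypot(X[...,0]-.6275,X[...,1]+.261)
print("rim fit",fit(X[(abs(X[...,2]-.0175)<.003)&(D<.075)&(D>.05)]))
g=(abs(X[...,2]-.0145)<.002)&(D<.024)
if g.sum()>30: print("hub",fit(X[g]),cv2.minEnclosingCircle((X[g][:,:2]*1000).astype(np.float32)),g.sum())
E
```

```text
top z [0.1323 0.1402 0.1413] slope deg [-0.5  0.4]
roll [ 623.5 -261. ] 50.3 tcp [ 583.7 -246.   138.7] op 0.013161287105176446 t 20.9667
rim fit (array([ 628.16667939, -260.65270711]), np.float64(61.3497290929276), 2044)
```

View pics/w12.png

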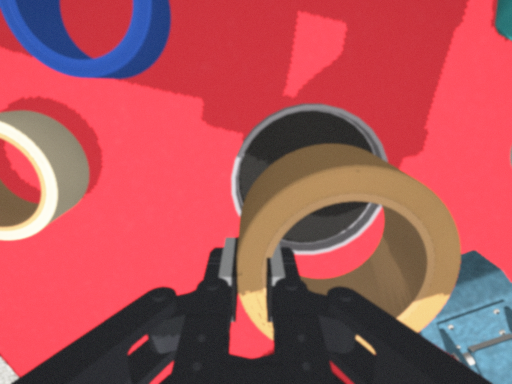

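The roll is level (slope ≤0.5°), with its centre at (623.5,-261). The dish rim, around px (310,180), fits to (628.1,-260.7). I'll correct, lower, then recheck.

Request:
jog_arm:
  deltas:
    - [0,0,0,0.18,0.39,1.5,0]
    - [0,0,0,0,0,2.0,0]
    - [0,0,0,0,0,1.5,0]
    - [0,0,0,0,0,1.0,0]
    - [0,0,0,0,0,0,0]
    - [0,0,0,0,0,0,0]
    - [0,0,0,0,0,0,0]

```text
t: 21.55
tool_pos: [0.5894, -0.2467, 0.0807]
tool_rot: [2.609, 1.748, 0.001]
contact_force: [-0.0, 0.7, -1.7]
opening: 0.0131
```

```bash
python3 - <<'E'
from h import *
z=ctrl.get_obs()["tool_pos"][2]
im,X,P,c,p=rings(z-.0468+.049,50); cv2.imwrite("pics/w13.png",im[:,:,::-1])
E
```

```text
top z [0.0745 0.0826 0.0836] slope deg [-0.4  0.3]
roll [ 629.2 -260.8] 50.3 tcp [ 589.7 -247.    81.4] op 0.013240885717924344 t 21.6
```

Request:
jog_arm:
  deltas:
    - [0,0,0,0,-0.08,1.0,0]
    - [0,0,0,0,0,0.8,0]
    - [0,0,0,0,0,0.5,0]
    - [0,0,0,0,0,0.3,0]
    - [0,0,0,0,0,0.2,0]
    - [0,0,0,0,0,0,0]
    - [0,0,0,0,0,0,0]

```text
t: 22.18
tool_pos: [0.5883, -0.2466, 0.0522]
tool_rot: [2.61, 1.747, 0.001]
contact_force: [-0.2, 0.1, -0.7]
opening: 0.013
```

Request:
jog_arm:
  deltas:
    - [0,0,0,0,0,0.12,0]
    - [0,0,0,0,0,0,0.2]
    - [0,0,0,0,0,0,0.4]
    - [0,0,0,0,0,0,0.4]
    - [0,0,0,0,0,-2.0,0.4]
    - [0,0,0,0,0,-3.5,0.4]
    - [0,0,0,0,0,-3.8,0.6]
    - [0,0,0,0,0,-3.8,0.6]
    - [0,0,0,0,0,-1.0,0.6]
    - [0,0,0,0,0,0,0.6]

```text
t: 23.02
tool_pos: [0.5907, -0.2478, 0.1978]
tool_rot: [2.603, 1.743, 0.007]
contact_force: [0.5, -0.8, 0.1]
opening: 0.051
```

```bash
python3 - <<'E'
from h import *
im,X,P,c,p=rings(.054,50)
cv2.imwrite("pics/w14.png",im[:,:,::-1]); print(roll(X,(.628,-.261),.047,.06,.07))
plan(400,-155,190,68.8)
E
```

```text
top z [0.0444 0.0537 0.0551] slope deg [ 1.3 -0.2]
roll [ 508.5 -259.2] 169.4 tcp [ 589.2 -247.   194.1] op 0.05120331517280207 t 23.0667
(array([ 629.19317627, -262.11837769]), 51.32822036743164, 5212, np.float64(0.05399616075065006))
h 67.6->68.8 n=6 row [0,0,-0.0035,0.246,-3.498,0.069] minr 429 q6 -7 from [ 589.2 -247.   194.1]
h 67.6->248.8 n=27 row [0,0,-0.1171,1.231,0.017,0.015] minr 429 q6 -7 from [ 589.2 -247.   194.1]
h 67.6->-111.2 n=27 row [0,0,0.1156,-1.205,-0.157,0.015] minr 429 q6 -7 from [ 589.2 -247.   194.1]
```

The brown roll is seated: top at 54 mm, centre (629,-262), about 1 mm from the dish centre. Next is the cream roll.

Request:
jog_arm:
  deltas:
    - [0,0,-0.003,0.25,-3.5,0,0.6]
    - [0,0,-0.003,0.25,-3.5,0,0.6]
    - [0,0,-0.003,0.25,-3.5,0,0.6]
    - [0,0,-0.003,0.25,-3.5,0,0.6]
    - [0,0,-0.003,0.25,-3.5,0,0.6]
    - [0,0,-0.003,0.25,-3.5,0,0.6]
    - [0,0,0,0,0,0,0.6]
    - [0,0,0,0,0,0,0.6]

```text
t: 23.73
tool_pos: [0.3966, -0.1525, 0.1887]
tool_rot: [-2.592, -1.769, 0.002]
contact_force: [1.1, 0.4, 0.7]
opening: 0.0514
```

```bash
python3 - <<'E'
from h import *
im,d,P=grab("wrist"); cv2.imwrite("pics/w15.png",im[:,:,::-1])
X=cloud(d,P); c,r,n,z=roll(X,(.418,-.1625)); print(c,r,n,z)
uv=np.argwhere((abs(X[...,2]-.048)<.003)&(np.hypot(X[...,0]*1000-c[0],X[...,1]*1000-c[1])<60))
q=X[uv[:,0],uv[:,1]]; D=np.hypot(q[:,0]*1000-c[0],q[:,1]*1000-c[1]); print("radii",np.percentile(D,[2,10,50,90,98]),"rgb",np.median(im[uv[:,0],uv[:,1]],0))
a=np.radians(-21.2); t=c-40*np.array([np.cos(a),np.sin(a)]); print(t); plan(*t,46,68.8)
E
```

```text
[ 418.47146606 -161.68560791] 46.30851745605469 3798 0.04888691802705039
radii [34.7564979  35.63096027 40.59241371 44.92265962 45.98017212] rgb [234. 195. 145.]
[ 381.17851402 -147.22062511]
h 68.6->68.8 n=4 row [0,0,-0.0008,-0.011,-0.445,3.593] minr 409 q6 -10 from [ 397.9 -153.3  189.7]
h 68.6->248.8 n=27 row [0,0,-0.1165,0.103,-0.009,0.532] minr 409 q6 -10 from [ 397.9 -153.3  189.7]
h 68.6->-111.2 n=27 row [0,0,0.1162,-0.103,-0.003,0.532] minr 409 q6 -10 from [ 397.9 -153.3  189.7]
```

Request:
jog_arm:
  deltas:
    - [0,0,-0.003,-0.04,-1.78,2.0,0.6]
    - [0,0,0,0,0,3.5,0.6]
    - [0,0,0,0,0,3.5,0.6]
    - [0,0,0,0,0,3.0,0.6]
    - [0,0,0,0,0,1.7,0.6]
    - [0,0,0,0,0,0.6,0.6]
    - [0,0,0,0,0,0,0.4]
    - [0,0,0,0,0,0,0.2]
    - [0,0,0,0,0,0,0]
    - [0,0,0,0,0,0,0]
    - [0,0,0,0,0,0,0]
    - [0,0,0,0,0,0,0]
  grip_force: 50

```text
t: 24.78
tool_pos: [0.3835, -0.1486, 0.0505]
tool_rot: [2.589, 1.773, 0.002]
contact_force: [0.0, -1.0, 3.7]
opening: 0.0095
```

Request:
jog_arm:
  deltas:
    - [0,0,0,0,0,-1.0,0]
    - [0,0,0,0,0,-2.5,0]
    - [0,0,0,0,0,-3.8,0]
    - [0,0,0,0,0,-3.8,0]
    - [0,0,0,0,0,-1.5,0]
    - [0,0,0,0,0,0,0]

```text
t: 25.28
tool_pos: [0.3846, -0.1491, 0.1808]
tool_rot: [2.584, 1.77, 0.007]
contact_force: [0.4, 0.2, -0.8]
opening: 0.0093
```

```bash
python3 - <<'E'
from h import *
z=ctrl.get_obs()["tool_pos"][2]
im,X,P,c,p=rings(z+.002,40); cv2.imwrite("pics/w16.png",im[:,:,::-1])
plan(*(p[:2]+np.array([629.2,-261.8])-c),p[2],68.8)
E
```

```text
top z [0.1729 0.1792 0.1804] slope deg [-0.1  0.4]
roll [ 421.1 -162.8] 47.0 tcp [ 383.3 -148.3  177.6] op 0.00939098283080782 t 25.3333
h 68.8->68.8 n=7 row [0,0,0.0000,-0.243,3.283,-0.000] minr 411 q6 -10 from [ 383.3 -148.3  177.6]
h 68.8->248.8 n=27 row [0,0,-0.1164,-1.340,-0.021,-0.000] minr 411 q6 -10 from [ 383.3 -148.3  177.6]
h 68.8->-111.2 n=27 row [0,0,0.1164,1.328,0.176,-0.000] minr 411 q6 -10 from [ 383.3 -148.3  177.6]
```

View pics/w16.png

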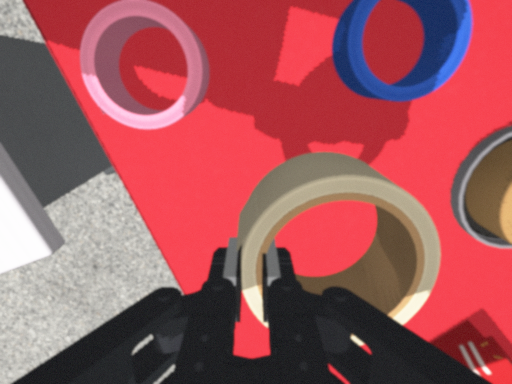

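The cream roll hangs level in the jaws at px (340,240), with the blue and pink rolls untouched. I'll carry it over the dish.

Request:
jog_arm:
  deltas:
    - [0,0,0,-0.24,3.28,0,0]
    - [0,0,0,-0.24,3.28,0,0]
    - [0,0,0,-0.24,3.28,0,0]
    - [0,0,0,-0.24,3.28,0,0]
    - [0,0,0,-0.24,3.28,0,0]
    - [0,0,0,-0.24,3.28,0,0]
    - [0,0,0,-0.24,3.28,0,0]
    - [0,0,0,0,0,1.5,0]
    - [0,0,0,0,0,1.5,0]
    - [0,0,0,0,0,0.5,0]
    - [0,0,0,0,0,0,0]
    - [0,0,0,0,0,0,0]

```text
t: 26.33
tool_pos: [0.5885, -0.2455, 0.1382]
tool_rot: [-2.59, -1.773, 0.002]
contact_force: [0.5, 0.1, -1.0]
opening: 0.0094
```

```bash
python3 - <<'E'
from h import *
z=ctrl.get_obs()["tool_pos"][2]
im,X,P,c,p=rings(z+.002,40); cv2.imwrite("pics/w17.png",im[:,:,::-1])
plan(*(p[:2]+np.array([629.2,-261.8])-c),p[2],68.8)
E
```

```text
top z [0.1303 0.136  0.1373] slope deg [-0.8  0.6]
roll [ 625.4 -258.5] 47.0 tcp [ 589.3 -245.9  139.6] op 0.009479062203840007 t 26.3833
h 68.8->68.8 n=1 row [0,0,0.0000,-0.171,0.469,-0.000] minr 639 q6 -8 from [ 589.3 -245.9  139.6]
h 68.8->248.8 n=27 row [0,0,-0.1164,-0.028,-0.008,-0.000] minr 638 q6 -8 from [ 589.3 -245.9  139.6]
h 68.8->-111.2 n=27 row [0,0,0.1164,0.027,0.012,-0.000] minr 639 q6 -8 from [ 589.3 -245.9  139.6]
```

Request:
jog_arm:
  deltas:
    - [0,0,0,-0.17,0.45,0.7,0]
    - [0,0,0,0,0,1.0,0]
    - [0,0,0,0,0,0.7,0]
    - [0,0,0,0,0,0,0]
    - [0,0,0,0,0,0,0]
    - [0,0,0,0,0,0,0]

```text
t: 26.88
tool_pos: [0.5938, -0.2497, 0.1158]
tool_rot: [-2.592, -1.775, 0.0]
contact_force: [0.6, 1.5, -2.3]
opening: 0.0096
```

```bash
python3 - <<'E'
from h import *
z=ctrl.get_obs()["tool_pos"][2]
im,X,P,c,p=rings(z+.001,40); cv2.imwrite("pics/w18.png",im[:,:,::-1])
# brown's top ring where visible, fitted circle
D=np.hypot(X[...,0]-.629,X[...,1]+.2615); q=X[(abs(X[...,2]-.0535)<.003)&(D>.025)&(D<.056)]
print(len(q), "outermost brown", [ (a,round(1000*np.percentile(np.hypot(q[:,0]-.629,q[:,1]+.2615)[(np.degrees(np.arctan2(q[:,1]+.2615,q[:,0]-.629))//30*30==a)],98),1)) for a in range(-180,180,30) if (np.degrees(np.arctan2(q[:,1]+.2615,q[:,0]-.629))//30*30==a).sum()>15])
plan(*(p[:2]+np.array([629.,-261.8])-c),p[2],68.8)
E
```

```text
top z [0.1071 0.1137 0.115 ] slope deg [-0.5  0.7]
roll [ 631.1 -262.1] 47.1 tcp [ 594.  -249.8  116.2] op 0.009987829245967342 t 26.9333
4453 outermost brown [(-150, np.float64(41.6)), (-120, np.float64(44.9)), (-90, np.float64(45.9)), (-60, np.float64(45.0)), (-30, np.float64(42.7)), (0, np.float64(49.7)), (30, np.float64(50.0)), (60, np.float64(50.4)), (90, np.float64(50.6)), (120, np.float64(50.6)), (150, np.float64(50.4))]
h 68.8->68.8 n=1 row [0,0,0.0000,-0.044,-0.209,-0.000] minr 642 q6 -8 from [ 594.  -249.8  116.2]
h 68.8->248.8 n=27 row [0,0,-0.1164,0.012,-0.003,-0.000] minr 642 q6 -8 from [ 594.  -249.8  116.2]
h 68.8->-111.2 n=27 row [0,0,0.1164,-0.012,0.002,-0.000] minr 642 q6 -8 from [ 594.  -249.8  116.2]
```

Request:
jog_arm:
  deltas:
    - [0,0,0,0.02,-0.21,0,0]
    - [0,0,0,0,0,0.5,0]
    - [0,0,0,0,0,0.4,0]
    - [0,0,0,0,0,0.2,0]
    - [0,0,0,0,0,0,0]
    - [0,0,0,0,0,0,0]

```text
t: 27.43
tool_pos: [0.5918, -0.2487, 0.1045]
tool_rot: [-2.592, -1.775, 0.0]
contact_force: [-0.3, -1.0, -1.2]
opening: 0.0093
```

```bash
python3 - <<'E'
from h import *
z=ctrl.get_obs()["tool_pos"][2]
im,X,P,c,p=rings(z-.001,40); print(ctrl.get_obs()["contact_force"])
E
```

```text
top z [0.0941 0.1024 0.1036] slope deg [-0.3  1. ]
roll [ 629.1 -260.9] 46.8 tcp [ 591.9 -248.7  104.8] op 0.00945793319621204 t 27.4833
[-0.21733596  0.02345705 -1.21303992]
```

Request:
jog_arm:
  deltas:
    - [0,0,0,0,0,0.1,0]
    - [0,0,0,0,0,0.05,0]
    - [0,0,0,0,0,0,0]
    - [0,0,0,0,0,0,0.2]
    - [0,0,0,0,0,0,0.4]
    - [0,0,0,0,0,0,0.4]
    - [0,0,0,0,0,-2.0,0.4]
    - [0,0,0,0,0,-3.5,0.4]
    - [0,0,0,0,0,-3.8,0.4]
    - [0,0,0,0,0,-3.8,0.4]
    - [0,0,0,0,-2.0,0,0.4]
    - [0,0,0,0,0,0,0.4]

```text
t: 28.48
tool_pos: [0.5737, -0.2418, 0.239]
tool_rot: [2.587, 1.772, 0.004]
contact_force: [0.1, -0.5, -0.9]
opening: 0.0342
```

```bash
python3 - <<'E'
from h import *
im,d,P=grab("wrist"); cv2.imwrite("pics/w19.png",im[:,:,::-1]); X=cloud(d,P); print(ctrl.get_obs()["tool_pos"])
print("clear",roll(X,(.629,-.2615),.095,.108,.065))
im2,d2,P2=grab("top"); cv2.imwrite("pics/top1.png",cv2.resize(im2[:,:,::-1],(768,576))); X2=cloud(d2,P2)
print("top: clear",roll(X2,(.629,-.2615),.095,.108,.065))
g=(abs(X[...,2]-.0535)<.003); D=np.hypot(X[...,0]-.629,X[...,1]+.2615); q=X[g&(D<.056)]
a=np.degrees(np.arctan2(q[:,1]+.2615,q[:,0]-.629))//30*30; print([(s,round(1000*np.percentile(np.hypot(q[a==s,0]-.629,q[a==s,1]+.2615),98),1)) for s in range(-180,180,30) if (a==s).sum()>15])
for k,c,lo,hi in(("gift",(.5414,-.4718),.045,.075),("can",(.5345,.4322),.1,.125)):
    m=(X2[...,2]>lo)&(X2[...,2]<hi)&(np.hypot(X2[...,0]-c[0],X2[...,1]-c[1])<.08); print(k,X2[m].mean(0),m.sum())
E
```

```text
[ 0.57344476 -0.24158822  0.23627262]
clear (array([ 629.31524658, -262.23028564]), 46.492774963378906, 3948, np.float64(0.10178504481285292))
top: clear (array([0., 0.]), 0.0, 0, np.float64(nan))
[(-180, np.float64(50.2)), (-150, np.float64(35.7)), (-120, np.float64(36.4)), (-90, np.float64(36.7)), (-60, np.float64(36.7)), (-30, np.float64(36.1)), (0, np.float64(49.5)), (30, np.float64(50.0)), (60, np.float64(50.3)), (90, np.float64(50.5)), (120, np.float64(50.5)), (150, np.float64(50.4))]
gift [ 0.54074785 -0.47110586  0.05284686] 634
can [0.53481016 0.4317037  0.1092973 ] 252
  return _methods._mean(a, axis=axis, dtype=dtype,
  ret = ret.dtype.type(ret / rcount)
```

View pics/w19.png

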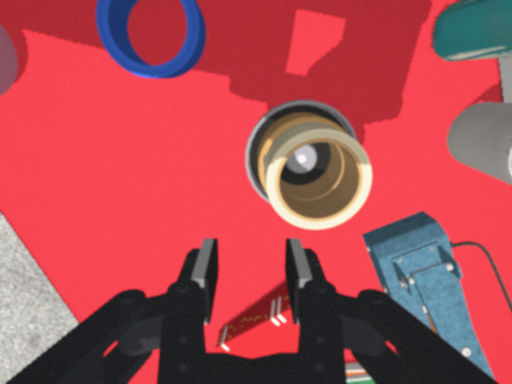

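The stack stands concentric, with the cream ring (px 318,178) on the brown over the hub. The can and gift box haven't moved and the gripper is clear, so I'm handing in.

```bash
python3 -c "
from station import ctrl
print(ctrl.finish_job(), ctrl.get_obs()['t'])"
```

```text
the job is handed in; nothing more can be done
the job is handed in; nothing more can be done
```

The bench is back in order, and I handed the job in with about 28.5 s on the clock (limit 122 s). Everything is released, and the gripper was clear, about 0.24 m up. No verdict was reported.

- **Drivers:** The red one lies in the long lane and the blue one in the short lane. I checked both in the wrist view after release. My first lowering of the red driver was a few millimetres off because of a sign slip. It touched the lane wall lightly (about 1.5 N), so I lifted it, corrected and set it down again.
- **Stapler:** It stands flat in its tray, top at about 54 mm and aligned with the tray to within about 0.5°.
- **Rolls:** The brown roll is on the dish floor over the hub, with its top at 54 mm and its centre about 1 mm from the dish centre. The cream roll is on top at 102 mm, centred within about 1 mm of the brown one.
- **Bystanders:** The can and gift box measured within 1 mm of where they started.

**Checks that disagreed or failed:**
- The roll walls are thinner than described: 11–15 mm with a core of about 70 mm, against the stated 20–24 mm and 52 mm. I centred them by measurement instead.
- The top camera gave no reading of the stack, probably because the arm was in the way, so the stack check rests on the wrist camera alone.
- My last top picture could not be viewed because the picture limit was reached. I did not look at the drivers and stapler again at the very end.

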